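# Pass a bare circuit board through the port of a dry box

### The arm

A 7-joint arm with a two-finger parallel gripper is mounted at the origin on the work surface. World frame = base frame: x ahead of the robot, y to its left, z up, the work surface at z = 0. Lengths are in m, angles in rad, forces in N, time in s.
With the tool pointing down it reaches from about 0.4 to 0.875 m from the base axis. Payload 19.3 kg.
Tool frame: the origin (TCP) lies midway between the tips of the shut fingers; the grasp point (between the pads) lies 19 mm behind it (bot.tcp_to_grasp is the distance from the TCP to the grasp point, in m); z points along the fingers, y is the direction in which the jaws open and shut (so a half turn about z gives the same grasp; the last joint's range is limited). The gripper opens to 85 mm and grips with 20 to 120 N. Pads are 22 mm wide; open, the fingers measure 114 mm over their backs; the gripper's body (76 mm by 85 mm) begins 54 mm behind the grasp point. The pads swing forward as they close: fully open they stand 13 mm farther back than shut.
Start: joints at [1.103, 0.521, -0.036, 1.599, 0.021, 1.021, -0.113], TCP at [0.242, -0.576, 0.21] pointing down, gripper open.
Joint ranges: [-2.91, 2.91], [-0.3, 2.13], [-1.5, 1.42], [0.17, 2.43], [-1.26, 4.41], [0.16, 1.93], [-2.52, 2.52]. Speed limits (rad/s): [1.89, 1.89, 2.39, 2.39, 3.01, 3.01, 3.01].

### API

Orientations are given as [roll, pitch, yaw] about the fixed x, y, z axes, in that order (R = Rz(yaw) Ry(pitch) Rx(roll)).
In Python, from workcell import bot gives the robot as it stands. The module is installed in compiled form; this text tells all that it offers.
- The arm moves only by the tool drive_tool, never from a script. Its argument "series" is a list of rows, each a list of 5 numbers: the opening in per cent of the stroke, from 0 (shut) to 100 (fully open), then the shift along the world's x, y, z in m, then the turn about the world's z in rad. A call has 1 to 12 rows; each row shifts and turns the pose as measured when the row begins; what a row does not reach is not made up. A row lasts 1/10 s, in which the tool goes at most 50 mm and 8.59 degrees, less where a joint would pass 70% of its speed; a pose out of reach is approached as far as the arm can. A call with a gripper value outside its range is refused whole. The fingers move at their own pace and stop on an object; "newtons" is the grip in N (left out, the last holds). Time passes only in rows, so rows that do not move let the fingers close. It gives the time, the measured TCP pose, the force and the opening at its end, in the units of the state.
- bot.observe(): the state, without advancing time (a new reading comes with each control period).
- bot.grab_frame(name): name is "scene" or "top" or "wrist"; returns the picture (384x512x3 uint8, red, green, blue); there is no depth.
- bot.camera_info(name): a dict with "fx", "fy", "cx", "cy" (pixels), "k1" (the pictures are not rectified: a ray, as slopes to the right and down, at radius r is drawn at 1 + k1 r^2 times it, then the intrinsics apply), "cam_to_world" (4x4, takes a point from camera to world coordinates). Camera axes: x right, y down, z forward; pixel columns grow to the right and rows downward; lengths in m; the calibration is good to about 2 mm. A picture is of the moment at which its call begins: read the wrist's pose just before it. camera_info takes no time and is no camera call; for the wrist camera it gives the pose at the moment of the call.
- bot.job_done(): hands the job in, once; it reports no verdict.
Trained networks look in the newest picture that a camera, given by its name, has taken for a name from the list of things; names that differ only in an ending like _2 or _b are one class to them, and where a whole thing is asked for, a point or a joint stands for the part that bears it (a point fixed in the world has none). Each returns a list of dicts, best first, with "conf" (0 to 1); they miss things now and then, are a little off and sometimes report something else, mostly with a low value. They report only what shows in the picture. A call takes as long as a camera call. They do not tell look-alikes from the thing itself.
- bot.masks_of(camera, target): "mask" (384x512 bool, what is visible of it) and "point" ([column, row] in pixels, amid what is visible of it).
The state is a dict: "clock": time; "qpos": joint angles; "qd": joint speeds; "joint_efforts": joint torques, N m; "position": TCP position; "tool_rot": TCP orientation; "force": force on the tool from outside, world axes, zero at the start; "moment": the same for the moment, N m; "grip_width": finger opening in m.
Only numpy, scipy, OpenCV 4.12 (cv2) and the standard library are available. Lean on these libraries where they do the work, as an engineer would, in place of code of your own. Each camera call takes 0.05 s, during which the arm holds its last target.

### The job

The bare circuit board has passed its flatness check: slide it out over the near edge of the granite plate until you can pinch it, then pass it through the port of the clear dry box without anything touching the black rim, and lay it flat and lengthwise, all of it inside, on the empty two-rail rest straight behind the port. Then slide the hatch fully shut so that the box stays dry. Do not knock over or shift anything else on the bench or the granite.

Things in the scene. Friction and masses are not known exactly. Their poses are not given: they have to be found in the camera images.
- board_mid (a point): Centre of the loose bare circuit board: green plate 120 (x) x 40 (y) x 3 mm (z up), 30 g, flat on the granite, x within 0.2 rad of the granite's x. Ends alike. Slippery on granite and rails (friction 0.3), not under rubber fingertips: pressed with 5 to 20 N it slides along with them. Too thin to pinch lying flat; where it overhangs it can be gripped across its 40 mm, fingertips hanging below.
- granite: Dark granite surface plate, fixed, 200 (x) x 240 (y) x 70 mm high. Origin at the centre of its underside on the bench; x points away from the robot, so the near edge is the face at x = -100 mm. The bench in front of that edge is clear.
- drybox: Clear acrylic box with aluminium edges, fixed. Origin on the bench in the front wall's outer face, under the port's centre; x level into the box, y left along the wall, z up. Wall x = 0 to 6 mm; case y = -250 to 100, x to 220, 266 mm high (dial, valve up to 30 more on its roof). Two hatch channels stand 18 mm out from the wall at z = 54 to 67 and 205 to 218 mm.
- rim: Black rubber rim round the port, fixed in the front wall; origin and axes as the dry box. A frame 12 mm broad round the opening, from x = -4 to +10 mm. Nothing may touch it.
- port (a point): Centre of the port's opening, in the plane of the wall's outer face, 136 mm above the bench; axes as the dry box. The clear opening is 120 mm wide (y = -60 to 60 mm) and 108 mm high (82 to 190 mm above the bench).
- rest (a point): Middle of the empty board rest, at its rails' top edges: 120 mm above the bench, 100 mm behind the wall's outer face, in line with the port; axes as the dry box. Two upright rails 4 mm thick at y = +-11 mm, x = -86 to 90 mm from here, then end stops 15 mm higher. Beside and below the rails it is free for fingertips, y = -90 to 90 mm. A second rest farther right holds a stored board.
- shutter (a joint): How far the grey sliding hatch is open, m: 0 = shut over the port, 0.165 = stop; opens to the right (-y of the dry box), starts at least 0.135 open, clear of the port. Moves at about 1.5 N (friction, no spring or latch) and stays where left. 140 mm wide, x = -12 to -6 mm of the dry box.
- shutter_handle (a point): Middle of the hatch's handle: upright round steel bar 11 mm thick, 91 to 181 mm above the bench, 47 mm out from the wall's outer face (35 mm off the hatch) on two short stems near its ends. This point is 136 mm above the bench, at mid-width of the hatch; with the hatch shut it is in front of the port's centre. Axes as the dry box.
- square: Bystander, loose: steel engineer's square standing on its 55 mm stock, 64 mm high, at the far left of the granite plate. Origin under the stock's middle.
- parallel: Bystander, loose: steel block 22 x 60 x 30 mm high at the far right of the granite plate. Origin at the centre of its underside.
- housing_a: Bystander, loose: steel pressure-sensor housing, round, 48 mm across, 60 mm high, standing on the bench between granite and box, nearer the robot. Origin at the centre of its underside.
- housing_b: Bystander, loose: a second such housing, farther from the robot between granite and box.
- screw_jar: Bystander, loose: clear jar with white cap, 50 mm across, 60 mm high, left of the granite plate. Origin at the centre of its underside.
Things that resemble listed ones, but are neither listed nor needed, are in the scene too. What is shaped like the part that bears board_mid but pink or purple is not meant.

How it is judged:
On the way, in this order (a step that is already met when the one before it is completed fails the run):
1. the board, lying flat on the granite plate, sticks out over its near edge by 15 mm or more (x of board_mid in the frame of granite below -0.055 m and height (world z) of board_mid between 0.068 and 0.074 m and angle between board_mid's own z axis and vertical below 0.1 rad), for 0.2 s.
2. the board is lifted off the granite plate (contact force between board and granite below 0.01 N and height (world z) of board_mid above 0.076 m), for 0.2 s.
3. the board lies on the rest inside the box, let go (x of board_mid in the frame of rest between -0.038 and 0.034 m and y of board_mid in the frame of rest between -0.013 and 0.013 m and z of board_mid in the frame of rest between -0.001 and 0.0045 m and angle between board_mid's own z axis and vertical below 0.08 rad and angle between the x axis of board_mid and the x axis of rest, either way round below 0.15 rad and contact force between board and the fingers below 0.05 N), for 0.2 s.
At the end, for the whole second after the job is handed in: The board is let go and at rest, flat on both rails behind the port: middle within 13 mm of their centre line, length within 0.15 rad of them, tilt under 0.08 rad, all of it behind the front wall's outer face (middle 62 to 134 mm behind it). The hatch is shut to within 6 mm (all of step 3 and linear speed of board below 0.02 m/s and value of joint shutter below 0.006 m); the robot touches nothing.
It fails at once if anything touches the rim of the port (more than 0.5 N) (contact force between rim and anything else above 0.5 N).
It fails at once if the square, block, a housing or the jar is shifted by more than 15 mm or knocked over (distance of any of square, parallel, housing_a, housing_b, screw_jar from where it was at the start of the episode above 0.015 m or angle between any of square, parallel, housing_a, housing_b, screw_jar's own z axis and vertical above 0.3 rad).
It also fails if it takes over 72 s, if anything falls off the work surface, if the arm or the gripper's body presses on something with over 40 N, if the wrist force passes 120 N, or if a joint passes its speed limit or range.

## Working session

There is one attempt and no reset: what is moved stays moved. The work goes in short steps, Python scripts to look and compute and a tool call to move; the robot and the scene stay as the last step left them, time stands still between calls to the robot, and variables do not carry over. Pictures are saved under pics/ and viewed, and the job is handed in when it is done.

Besides the shell and the picture viewer there is one more tool, called after "Emit:" as name(argument=value, ...), one argument or row to a line, values as JSON. drive_tool: Moves the arm, as the interface text tells. Its arguments: {"type":"object","properties":{"series":{"type":"array","items":{"type":"array","items":{"type":"number"}}},"newtons":{"type":"number"}},"required":["series"]}

```bash
mkdir -p pics
cat > h.py <<'E'
import numpy as np, cv2
from workcell import bot
def save(img,n): cv2.imwrite('pics/'+n, cv2.cvtColor(np.ascontiguousarray(img),cv2.COLOR_RGB2BGR))
def K(ci): return np.array([[ci['fx'],0,ci['cx']],[0,ci['fy'],ci['cy']],[0,0,1.]])
def proj(ci,P):
    P=np.atleast_2d(np.array(P,float)); T=np.linalg.inv(np.array(ci['cam_to_world']))
    c=P@T[:3,:3].T+T[:3,3]
    return cv2.projectPoints(c.reshape(-1,1,3),np.zeros(3),np.zeros(3),K(ci),np.array([ci['k1'],0,0,0,0.]))[0].reshape(-1,2)
def ray(ci,uv):
    uv=np.atleast_2d(np.array(uv,float)).reshape(-1,1,2)
    n=cv2.undistortPoints(uv,K(ci),np.array([ci['k1'],0,0,0,0.])).reshape(-1,2)
    T=np.array(ci['cam_to_world']); d=np.c_[n,np.ones(len(n))]@T[:3,:3].T
    return T[:3,3],d
def onz(ci,uv,z):
    o,d=ray(ci,uv); return o+d*((z-o[2])/d[:,2])[:,None]
E
python3 - <<'E'
from h import *
s=bot.observe(); print(s)
for n in ['scene','top','wrist']:
    im=bot.grab_frame(n); save(im,n+'0.png'); ci=bot.camera_info(n); print(n,ci)
E
```

```text
{'clock': 0.0, 'qpos': array([ 1.1028055 ,  0.52200995, -0.03632379,  1.59999319,  0.02120233,
        1.02111716, -0.11279486]), 'qd': array([ 0.00042089, -0.0004165 ,  0.00032144, -0.00028055,  0.00013523,
        0.00042294, -0.00019462]), 'joint_efforts': array([-2.48207121e-03, -9.27097750e+01,  1.97787277e+00, -3.69934344e+01,
        1.75708754e-02,  8.31687619e-03,  4.72413660e-05]), 'position': array([ 0.24193521, -0.57588163,  0.20923363]), 'tool_rot': array([-3.14045332e+00,  8.59167852e-05,  3.97783864e-01]), 'force': array([ 0.15424316, -0.33305517,  0.08263355]), 'moment': array([ 0.0586757 , -0.04338376,  0.04180477]), 'grip_width': 0.08529696902516824}
scene {'fx': 447.35419933776956, 'fy': 447.35419933776956, 'cx': 257.1158704007482, 'cy': 188.92496749305406, 'k1': -0.06306563131585942, 'cam_to_world': array([[ 0.54838681,  0.77963304, -0.30239746,  0.92392969],
       [ 0.83617528, -0.50730889,  0.20844327, -0.07848837],
       [ 0.00910034, -0.36716482, -0.93011138,  1.14314205],
       [ 0.        ,  0.        ,  0.        ,  1.        ]])}
top {'fx': 377.2713597878708, 'fy': 377.2713597878708, 'cx': 258.0449625888832, 'cy': 192.1357512184569, 'k1': -0.12292308858342296, 'cam_to_world': array([[-0.02262383, -0.98691355,  0.15965528,  0.46235657],
       [-0.9997224 ,  0.02338384,  0.0028829 ,  0.16397598],
       [-0.00657852, -0.15954574, -0.98716862,  1.01509744],
       [ 0.        ,  0.        ,  0.        ,  1.        ]])}
wrist {'fx': 327.08397141591587, 'fy': 327.08397141591587, 'cx': 256.38689157492263, 'cy': 194.6670677490182, 'k1': -0.05825466172393269, 'cam_to_world': array([[ 0.38733686, -0.88152585, -0.26996728,  0.30969797],
       [-0.92193764, -0.37069855, -0.11231019, -0.54725366],
       [-0.00107215,  0.29239487, -0.95629707,  0.37311181],
       [ 0.        ,  0.        ,  0.        ,  1.        ]])}
```

View pics/scene0.png

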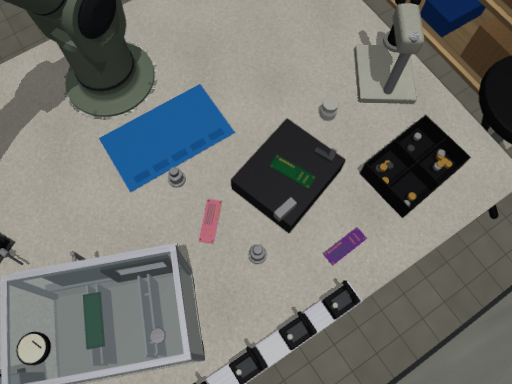

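View pics/top0.png

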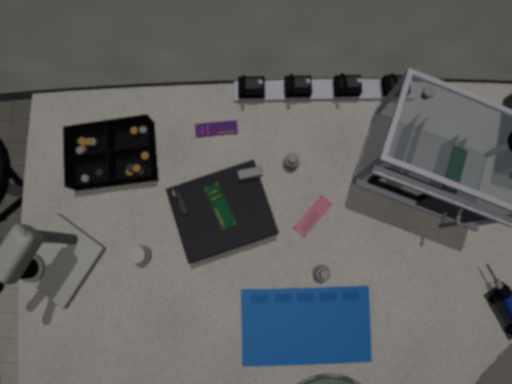

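View pics/wrist0.png

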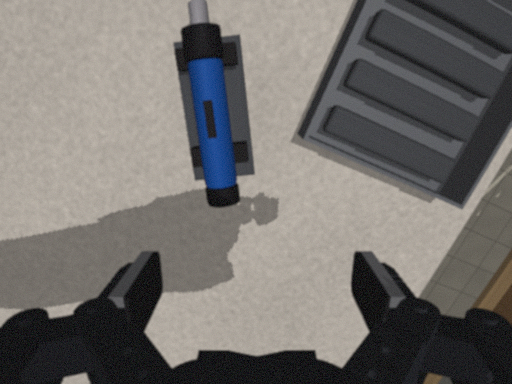

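The scene shows the black granite with the green board on it (px 293,170). Pink (210,221) and purple (345,246) look-alikes lie on the bench, and the dry box is at lower left. In the top view the box is at the right and its front wall with the hatch is around (430,205). Next I'll measure these.

Run:
```python
from h import *
a=cv2.imread('pics/top0.png'); 
cv2.imwrite('pics/t_g.png',cv2.resize(a[140:280,110:350],None,fx=3.3,fy=3.3,interpolation=cv2.INTER_CUBIC))
cv2.imwrite('pics/t_b.png',cv2.resize(a[60:240,340:512],None,fx=3.3,fy=3.3,interpolation=cv2.INTER_CUBIC))
a=cv2.imread('pics/scene0.png'); 
cv2.imwrite('pics/s_g.png',cv2.resize(a[90:280,160:370],None,fx=3.1,fy=3.1,interpolation=cv2.INTER_CUBIC))
cv2.imwrite('pics/s_b.png',cv2.resize(a[230:384,0:230],None,fx=3.4,fy=3.4,interpolation=cv2.INTER_CUBIC))
for cam in ['top','scene']:
    ci=bot.camera_info(cam)
    for t,z in [('granite',.07),('board_mid',.073),('housing_a',.06),('screw_jar',.06),('square',.1),('parallel',.1),('drybox',.266),('rim',.136),('shutter',.136),('shutter_handle',.136)]:
        for m in bot.masks_of(cam,t)[:3]:
            c,_=cv2.findContours(m['mask'].astype(np.uint8),cv2.RETR_EXTERNAL,cv2.CHAIN_APPROX_NONE)
            c=max(c,key=cv2.contourArea); r=cv2.minAreaRect(c); bx=cv2.boxPoints(r)
            print(cam,t,round(m['conf'],2),np.round(m['point'],1),m['mask'].sum(),'corners',onz(ci,bx,z)[:,:2].round(4).tolist(), 'ctr',onz(ci,[m['point']],z)[0,:2].round(4))
print(bot.observe()['clock'])
```

```text
top granite 0.61 [219.4 216.8] 6420 corners [[0.6316, 0.4115], [0.7047, 0.1719], [0.5082, 0.1144], [0.4383, 0.3467]] ctr [0.5546 0.2654]
top board_mid 0.82 [216.3 126.2] 577 corners [[0.8023, 0.3305], [0.8087, 0.2181], [0.7702, 0.2155], [0.7637, 0.327]] ctr [0.7922 0.2721]
top board_mid 0.8 [222.2 203.3] 795 corners [[0.6295, 0.3067], [0.6459, 0.266], [0.5337, 0.2205], [0.5177, 0.2604]] ctr [0.5883 0.2578]
top board_mid 0.77 [310.9 215.4] 682 corners [[0.5222, 0.0859], [0.6051, 0.0084], [0.5778, -0.0206], [0.4956, 0.0572]] ctr [0.5525 0.0355]
top housing_a 0.71 [319.4 273.9] 285 corners [[0.4095, 0.0468], [0.4395, 0.0141], [0.4063, -0.0172], [0.3764, 0.0154]] ctr [0.4064 0.0183]
top housing_a 0.65 [287.9 164. ] 251 corners [[0.7162, 0.102], [0.7152, 0.0601], [0.6698, 0.062], [0.6708, 0.1035]] ctr [0.689  0.0875]
top housing_a 0.4 [440.4 154.2] 18527 corners [[0.6206, -0.0528], [0.9804, -0.2249], [0.7958, -0.6937], [0.4407, -0.471]] ctr [ 0.7084 -0.3251]
top screw_jar 0.68 [395.9 188.7] 370 corners [[0.6334, -0.1195], [0.6565, -0.1306], [0.5973, -0.269], [0.5744, -0.2572]] ctr [ 0.617
[... 2515 characters left out ...]
ew_jar 0.8 [327.8 109.2] 328 corners [[0.4844, 0.4217], [0.4363, 0.4836], [0.4729, 0.5097], [0.52, 0.4474]] ctr [0.4785 0.4634]
scene square 0.54 [322.7 153. ] 147 corners [[0.5949, 0.3233], [0.5703, 0.3461], [0.6038, 0.3842], [0.628, 0.361]] ctr [0.5938 0.3531]
scene parallel 0.66 [283.2 211.7] 236 corners [[0.6596, 0.1514], [0.6454, 0.2136], [0.6701, 0.2176], [0.6839, 0.1556]] ctr [0.6701 0.176 ]
scene drybox 0.67 [ 99.  316.8] 23338 corners [[0.4776, -0.4305], [0.6456, -0.0574], [0.8789, -0.1531], [0.7251, -0.492]] ctr [ 0.6936 -0.2793]
scene shutter_handle 0.42 [ 76.8 256.9] 77 corners [[0.4929, -0.2993], [0.5081, -0.2756], [0.5252, -0.2837], [0.5101, -0.3073]] ctr [ 0.5108 -0.2928]
1.15
```

View pics/t_b.png

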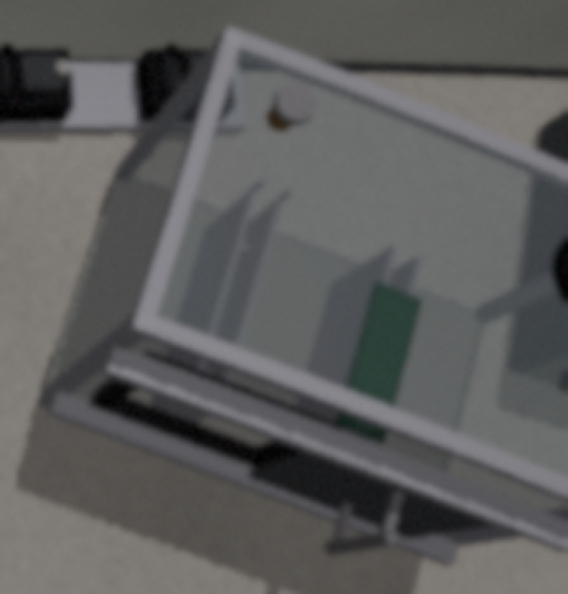

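View pics/s_b.png

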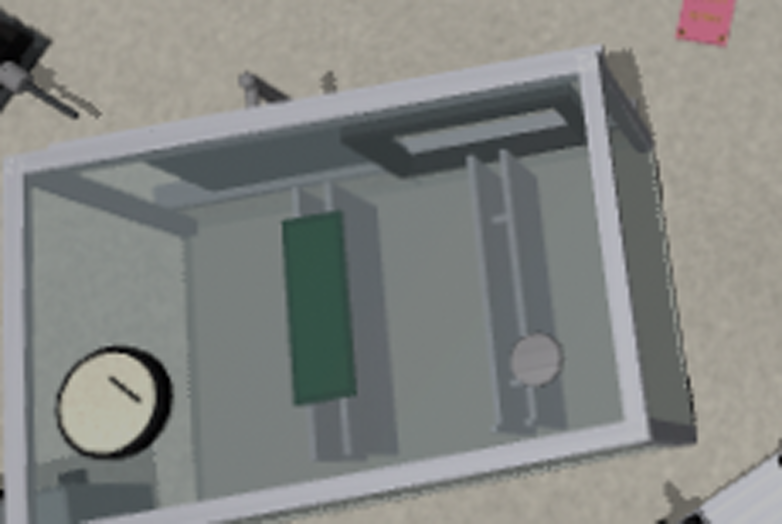

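View pics/t_g.png

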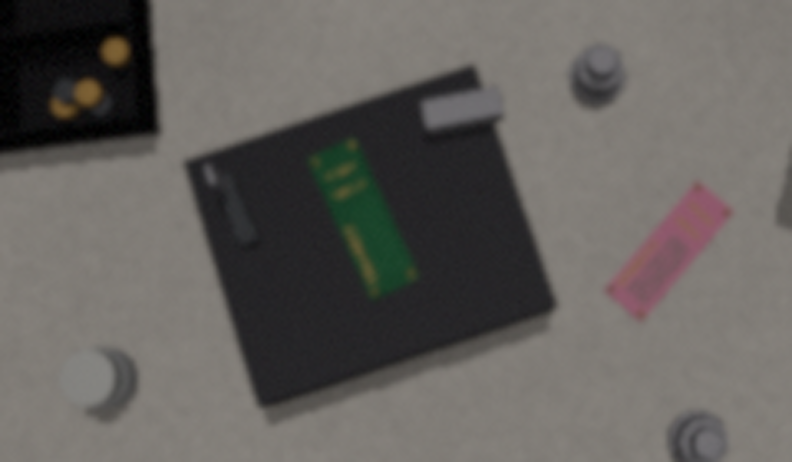

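View pics/s_g.png

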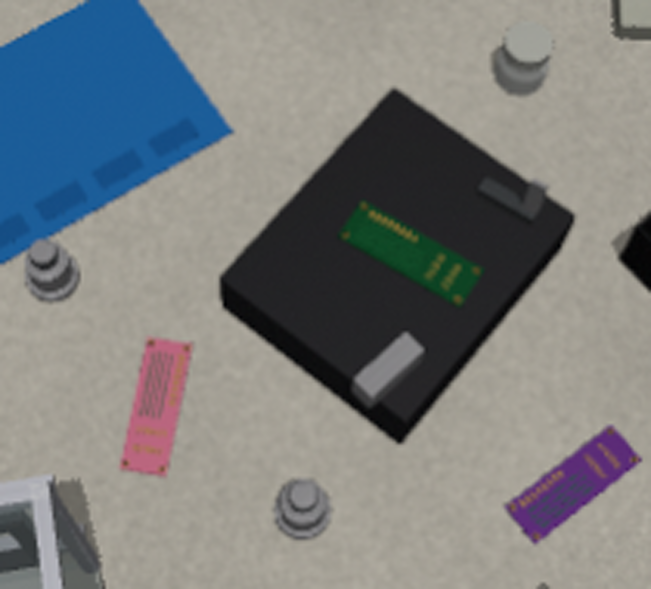

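```bash
cat >> h.py <<'E'
from scipy.optimize import least_squares
def fit(obs,x0):
    # obs: list of (ci, pts_local Nx3, px Nx2)
    def w(x,P):
        c,s=np.cos(x[2]),np.sin(x[2]); P=np.array(P,float)
        return np.c_[x[0]+c*P[:,0]-s*P[:,1], x[1]+s*P[:,0]+c*P[:,1], P[:,2]]
    f=lambda x: np.concatenate([(proj(ci,w(x,P))-np.array(px)).ravel() for ci,P,px in obs])
    r=least_squares(f,x0,loss='soft_l1'); return r.x, r.fun.reshape(-1,2).round(1)
E
python3 - <<'E'
from h import *
t=bot.camera_info('top'); s=bot.camera_info('scene')
A=lambda L,k,o:np.array(L)/k+np.array(o)
tg=lambda L:A(L,3.3,(110,140)); sg=lambda L:A(L,3.1,(160,90)); tb=lambda L:A(L,3.3,(340,60)); sb=lambda L:A(L,3.4,(0,230))
h=.07;FL=[.1,.12,h];FR=[.1,-.12,h];NR=[-.1,-.12,h];NL=[-.1,.12,h]
G=(t,[FL,FR,NR,NL],tg([(187,162),(475,67),(553,299),(261,399)])),(s,[NL,NR,FR,FL],sg([(395,90),(222,277),(402,432),(573,213)]))
for o in ([G[0]],[G[1]],G): print('granite',*fit(list(o),[.57,.26,-1.3+1.57]))
z=.073;b=[[.06,.02,z],[.06,-.02,z],[-.06,-.02,z],[-.06,.02,z]]
B=(t,b,tg([(309,157),(352,139),(418,276),(373,297)])),(s,[b[3],b[2],b[1],b[0]],sg([(362,204),(343,236),(461,304),(481,270)]))
for o in ([B[0]],[B[1]],B): print('board',*fit(list(o),[.58,.26,.3]))
D=(t,[[.22,.1,.266],[0,.1,.266]],tb([(228,30),(137,325)])),(s,[[0,.1,.266],[0,-.25,.266],[.22,.1,.266]],sb([(601,47),(5,158),(650,437)]))
for o in ([D[0]],[D[1]],D): 
    x,r=fit(list(o),[.55,-.2,.4]); print('box',x,r)
E
```

```text
granite [0.57304919 0.25901767 0.30973105] [[-1.1 -1.1]
 [ 0.  -2.4]
 [ 2.4  0.9]
 [-0.3  1.9]]
granite [0.5759391  0.26016367 0.29472438] [[-0.3 -0.6]
 [-1.8  0.5]
 [ 0.4 -1.9]
 [ 1.2  2.1]]
granite [0.57472614 0.25977401 0.3017481 ] [[-1.2 -2.2]
 [ 0.1 -2.8]
 [ 1.9  0.7]
 [-1.   1. ]
 [-1.1 -0.9]
 [-2.2  0.6]
 [ 0.5 -2.2]
 [ 0.7  1.5]]
board [0.58270147 0.26366629 0.42462024] [[-0.7  0.3]
 [ 0.5 -1. ]
 [ 0.5 -0. ]
 [-0.4  0.5]]
board [0.58580704 0.26577271 0.43491619] [[ 0.  -1.1]
 [-1.7  0.3]
 [ 0.1  0.9]
 [ 1.1 -0.3]]
board [0.58402997 0.26459871 0.42981259] [[-1.2 -0.2]
 [ 0.  -1.5]
 [ 0.2 -0.6]
 [-0.6 -0. ]
 [-0.6 -1.4]
 [-2.4 -0.1]
 [-0.8  0.6]
 [ 0.3 -0.5]]
box [ 0.60947245 -0.18285141 -0.38439182] [[ 0.2 -0.5]
 [-0.2  0.4]]
box [ 0.61233682 -0.17827628 -0.38547193] [[-1.3  0.8]
 [ 0.8 -0.2]
 [ 0.2 -0.3]]
box [ 0.6110374  -0.17986781 -0.38469977] [[-1.2 -1.2]
 [-1.6 -0.3]
 [-2.3  0.7]
 [-0.2 -0.2]
 [-0.8 -0.5]]
```

Emit:
drive_tool(
  series=[
    [0,0.0178,0.0426,0.01,0],
    [0,0.0178,0.0426,0.01,0],
    [0,0.0178,0.0426,0.01,0],
    [0,0.0178,0.0426,0.01,0],
    [0,0.0178,0.0426,0,0],
    [0,0.0178,0.0426,0,0],
    [0,0.0178,0.0426,0,0],
    [0,0.0178,0.0426,0,0],
    [0,0.0178,0.0426,0,0],
    [0,0.0178,0.0426,0,0],
    [0,0,0,0,0],
  ],
)

```text
clock: 2.25
position: [0.4224, -0.1333, 0.2519]
tool_rot: [3.138, -0.003, 0.395]
force: [-0.1, 0.1, 0.3]
grip_width: -0.0
```

Run:
```python
from h import *
s=bot.observe(); print(s['clock'],s['qpos'].round(3),s['position'].round(4),s['tool_rot'].round(4),s['force'].round(2),s['grip_width'])
```

```text
2.25 [ 0.416  0.186 -0.281  1.993  0.065  0.966 -1.073] [ 0.4224 -0.1333  0.2519] [ 3.1377e+00 -2.6000e-03  3.9520e-01] [-0.09  0.08  0.34] -3.768384058658718e-06
```

Emit:
drive_tool(
  series=[
    [0,0.019,0.041,0,0],
    [0,0.019,0.041,0,0],
    [0,0.019,0.041,0,0],
    [0,0.019,0.041,0,0],
    [0,0.019,0.041,0,0],
    [0,0.019,0.041,-0.01,0],
    [0,0.019,0.041,-0.02,0],
    [0,0.019,0.041,-0.02,0],
    [0,0.019,0.041,-0.02,0],
    [0,0.012,0.03,-0.02,0.03],
    [0,0,0,0,0],
  ],
)

```text
clock: 3.35
position: [0.609, 0.2774, 0.1601]
tool_rot: [3.135, -0.006, 0.42]
force: [-1.8, -0.4, -0.8]
grip_width: -0.0001
```

Run:
```python
from h import *
s=bot.observe(); print(s['clock'],s['qpos'].round(3),s['position'].round(4),s['tool_rot'].round(4),s['force'].round(2))
im=bot.grab_frame('wrist'); save(im,'w1.png'); ci=bot.camera_info('wrist'); print(ci)
for m in bot.masks_of('wrist','board_mid'):
    c,_=cv2.findContours(m['mask'].astype(np.uint8),cv2.RETR_EXTERNAL,cv2.CHAIN_APPROX_NONE)
    bx=cv2.boxPoints(cv2.minAreaRect(max(c,key=cv2.contourArea))); print(m['conf'],m['point'],onz(ci,bx,.073)[:,:2].round(4).tolist(),onz(ci,bx,.073)[:,:2].mean(0))
```

```text
3.35 [-0.28   0.662 -0.382  1.512  0.282  1.016 -1.888] [0.609  0.2774 0.1601] [ 3.1348 -0.0064  0.4201] [-1.83 -0.43 -0.84]
{'fx': 327.08397141591587, 'fy': 327.08397141591587, 'cx': 256.38689157492263, 'cy': 194.6670677490182, 'k1': -0.05825466172393269, 'cam_to_world': array([[ 0.40574117, -0.87681808, -0.25800031,  0.67477854],
       [-0.91395701, -0.3869021 , -0.12243099,  0.30638406],
       [ 0.00752884,  0.28547649, -0.95835614,  0.3256471 ],
       [ 0.        ,  0.        ,  0.        ,  1.        ]])}
0.95 [387.1, 5.6] [[0.7666, 0.2654], [0.7797, 0.2382], [0.771, 0.2333], [0.7579, 0.2608]] [0.76882715 0.24942539]
0.88 [441.9, 293.5] [[0.5611, 0.1269], [0.6293, 0.0638], [0.609, 0.0353], [0.5379, 0.1005]] [0.58435644 0.0816205 ]
0.86 [258.0, 197.9] [[0.63, 0.3052], [0.646, 0.2689], [0.5727, 0.2342], [0.5553, 0.2739]] [0.60099447 0.27054207]
```

View pics/w1.png

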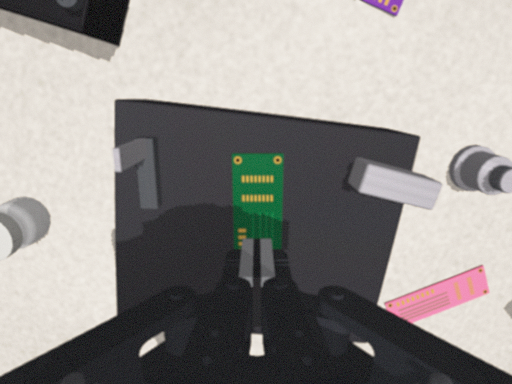

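The wrist picture shows the green board on the granite under the fingertips (px 233–284, 153–250). Its far corners agree with the fit to within 3 mm. The square is at the left (150,170) and the block at the right (395,185), both well clear. Pressing down now.

Emit:
drive_tool(
  series=[
    [0,0,0,-0.03,0],
    [0,0,0,-0.03,0],
    [0,0,0,-0.018,0],
    [0,0,0,-0.004,0],
    [0,0,0,-0.003,0],
  ],
)

```text
clock: 3.95
position: [0.6134, 0.2667, 0.0815]
tool_rot: [3.129, -0.016, 0.407]
force: [0.4, 0.5, 0.7]
grip_width: -0.0
```

Emit:
drive_tool(
  series=[
    [0,-0.004,0.01,0,0.02],
    [0,0,0,-0.004,0],
    [0,0,0,-0.003,0],
    [0,0,0,-0.002,0],
  ],
)

```text
clock: 4.35
position: [0.6108, 0.2774, 0.0758]
tool_rot: [3.129, -0.021, 0.428]
force: [-0.8, -0.5, 0.0]
grip_width: -0.0001
```

Emit:
drive_tool(
  series=[
    [0,0,0,-0.002,0],
    [0,0,0,-0.002,0],
  ],
)

```text
clock: 4.55
position: [0.611, 0.2775, 0.0719]
tool_rot: [3.129, -0.021, 0.428]
force: [-0.7, -0.2, 0.2]
grip_width: 0.0001
```

Emit:
drive_tool(
  series=[
    [0,0,0,-0.001,0],
    [0,0,0,-0.001,0],
  ],
)

```text
clock: 4.75
position: [0.611, 0.2773, 0.0695]
tool_rot: [3.129, -0.021, 0.427]
force: [0.3, 0.4, -0.7]
grip_width: -0.0
```

Emit:
drive_tool(
  series=[
    [0,0,0,-0.001,0],
    [0,0,0,-0.0005,0],
  ],
)

```text
clock: 4.95
position: [0.611, 0.2772, 0.0677]
tool_rot: [3.129, -0.021, 0.427]
force: [0.4, 0.5, -0.4]
grip_width: 0.0
```

Run:
```python
from h import *
s=bot.observe(); print(s['clock'],s['position'].round(4),s['force'].round(2))
im=bot.grab_frame('wrist'); save(im,'w2.png')
```

```text
4.95 [0.611  0.2772 0.0677] [ 0.42  0.53 -0.39]
```

View pics/w2.png

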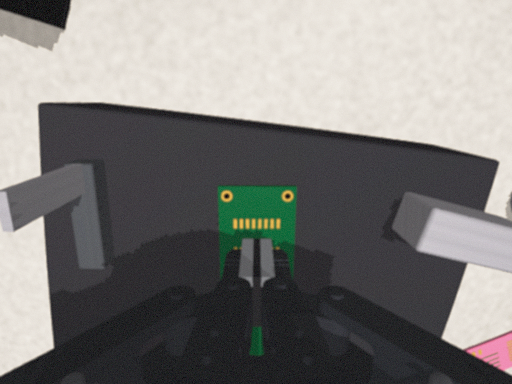

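The tips are right over the board's middle with no contact force yet. I'll keep lowering gently.

Emit:
drive_tool(
  series=[
    [0,0,0,-0.001,0],
    [0,0,0,-0.0005,0],
  ],
)

```text
clock: 5.2
position: [0.611, 0.2772, 0.0662]
tool_rot: [3.129, -0.021, 0.427]
force: [0.1, 0.9, 0.1]
grip_width: 0.0003
```

Emit:
drive_tool(
  series=[
    [0,0,0,-0.001,0],
    [0,0,0,-0.001,0],
  ],
)

```text
clock: 5.4
position: [0.611, 0.2772, 0.0641]
tool_rot: [3.129, -0.021, 0.427]
force: [-0.2, -0.4, -0.6]
grip_width: 0.0
```

Run:
```python
from h import *
s=bot.observe(); p=s['position']; print(s['qpos'].round(3),s['joint_efforts'].round(2))
im=bot.grab_frame('wrist').copy(); ci=bot.camera_info('wrist')
for z in (p[2],p[2]+.009,p[2]+.019): print(proj(ci,[[p[0],p[1],z]]))
save(cv2.resize(im[180:300,190:330],None,fx=5,fy=5),'w3.png')
im=bot.grab_frame('scene');ci=bot.camera_info('scene'); print(proj(ci,[p,[p[0],p[1],.073]]))
save(cv2.resize(im[100:250,200:370],None,fx=4,fy=4),'s3.png'); print(bot.camera_info('wrist')['cam_to_world'])
```

```text
[-0.303  0.768 -0.346  1.584  0.346  0.83  -1.934] [ 4.0000e-02 -1.0814e+02 -6.6200e+00 -3.1020e+01  7.0000e-02 -2.0000e-02
  2.0000e-02]
[[257.20413328 235.84142475]]
[[257.4627095  242.66242458]]
[[257.78257595 251.09880646]]
[[301.37057408 178.16778703]
 [301.71591708 176.83502184]]
[[ 0.41420803 -0.8771784  -0.24287807  0.67374159]
 [-0.91009643 -0.39548692 -0.12375208  0.30853932]
 [ 0.01249755  0.27230157 -0.96213079  0.22925021]
 [ 0.          0.          0.          1.        ]]
```

View pics/w3.png

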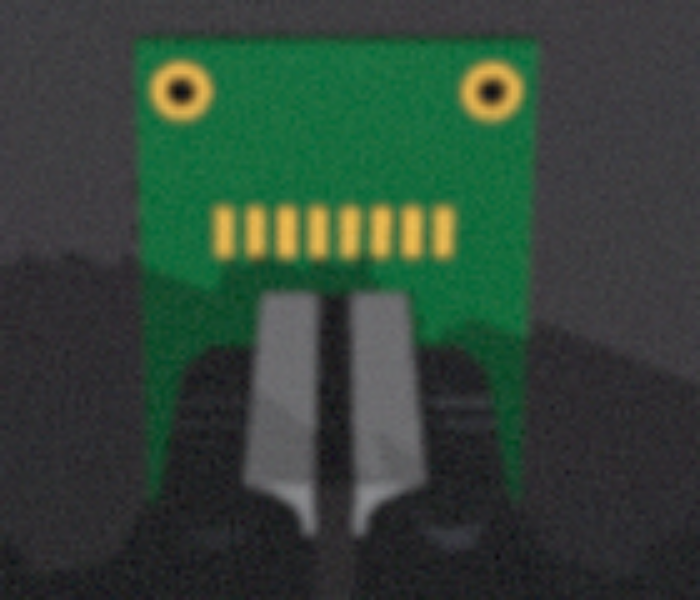

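View pics/s3.png

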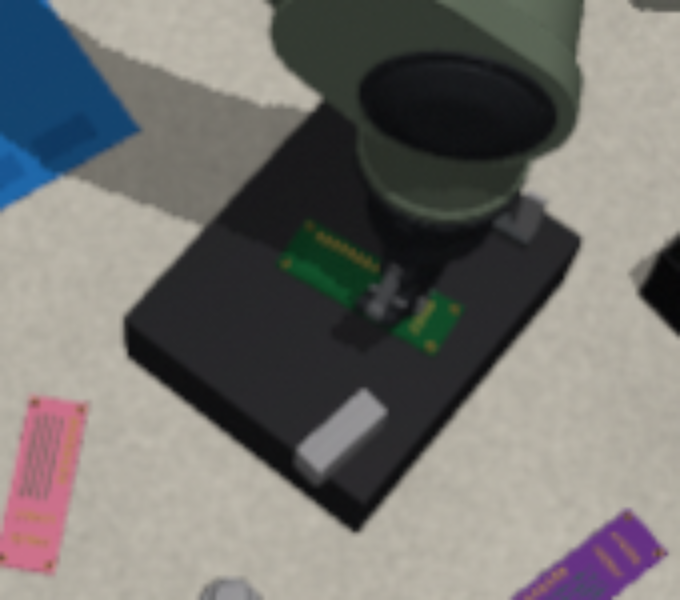

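Emit:
drive_tool(
  series=[
    [0,0,0,-0.001,0],
    [0,0,0,-0.001,0],
  ],
)

```text
clock: 5.7
position: [0.611, 0.2772, 0.062]
tool_rot: [3.129, -0.021, 0.427]
force: [-0.0, -0.6, 0.3]
grip_width: -0.0
```

Emit:
drive_tool(
  series=[
    [0,0,0,-0.001,0],
    [0,0,0,-0.001,0],
  ],
)

```text
clock: 5.9
position: [0.6111, 0.2772, 0.0598]
tool_rot: [3.129, -0.021, 0.427]
force: [0.4, 0.0, -0.8]
grip_width: 0.0
```

Run:
```python
from h import *
s=bot.observe(); print(s['position'].round(4),s['force'].round(2))
im=bot.grab_frame('wrist'); 
save(cv2.resize(im[180:300,190:330],None,fx=5,fy=5),'w4.png')
im=bot.grab_frame('scene')
save(cv2.resize(im[140:210,260:340],None,fx=8,fy=8),'s4.png')
```

```text
[0.6111 0.2772 0.0598] [ 0.38  0.03 -0.84]
```

View pics/w4.png

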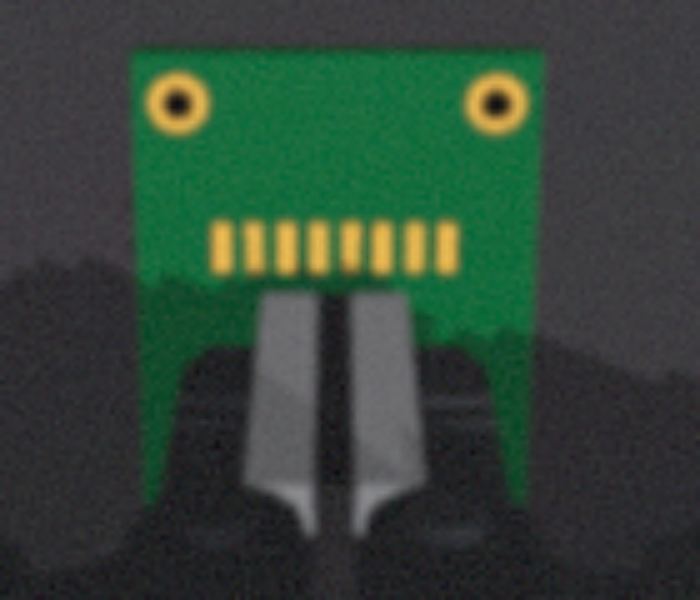

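View pics/s4.png

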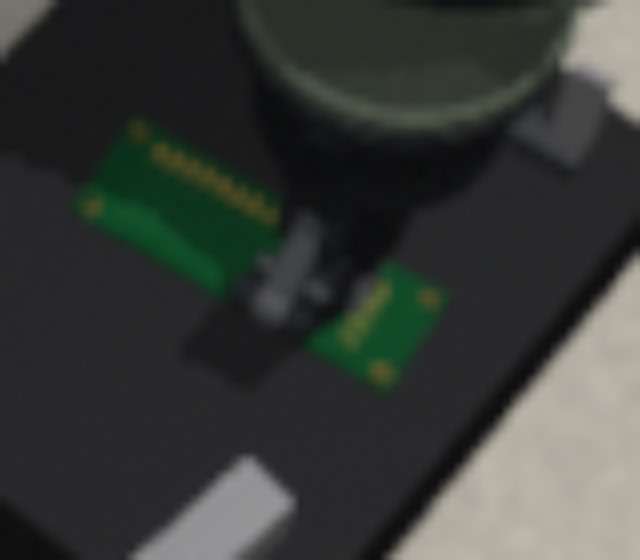

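Emit:
drive_tool(
  series=[
    [0,0,0,-0.001,0],
    [0,0,0,-0.001,0],
  ],
)

```text
clock: 6.2
position: [0.6111, 0.2772, 0.0577]
tool_rot: [3.129, -0.021, 0.427]
force: [-1.0, 0.1, -0.5]
grip_width: 0.0002
```

Emit:
drive_tool(
  series=[
    [0,0,0,-0.001,0],
    [0,0,0,-0.001,0],
  ],
)

```text
clock: 6.4
position: [0.6111, 0.2773, 0.0556]
tool_rot: [3.129, -0.021, 0.427]
force: [-0.4, 0.2, 0.6]
grip_width: -0.0002
```

Emit:
drive_tool(
  series=[
    [0,0,0,-0.001,0],
    [0,0,0,-0.001,0],
  ],
)

```text
clock: 6.6
position: [0.611, 0.2773, 0.0534]
tool_rot: [3.129, -0.021, 0.427]
force: [-0.0, 0.3, -0.3]
grip_width: 0.0004
```

Run:
```python
from h import *
s=bot.observe(); print(s['position'].round(4),s['force'].round(2))
im=bot.grab_frame('wrist'); 
save(cv2.resize(im[180:300,190:330],None,fx=5,fy=5),'w5.png')
```

```text
[0.611  0.2773 0.0534] [-0.01  0.3  -0.34]
```

View pics/w5.png

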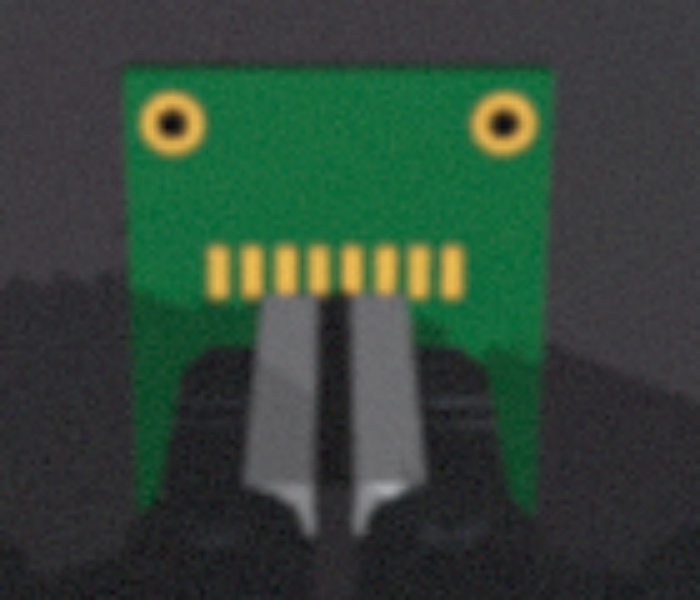

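Run:
```python
from h import *
s=bot.observe(); p=s['position']; ci=bot.camera_info('wrist')
R=cv2.Rodrigues(np.zeros(3))[0]
from scipy.spatial.transform import Rotation as Ro
R=Ro.from_euler('xyz',s['tool_rot']).as_matrix()
for b in (0,.01,.02,.03,.04,.06): 
  print(b,[proj(ci,[p+R@[x,y,-b]])[0].round(1).tolist() for x in(-.011,0,.011) for y in (-.01,.01)])
```

```text
0 [[239.2, 254.0], [275.2, 254.0], [238.9, 235.9], [275.6, 235.9], [238.5, 217.0], [275.9, 217.0]]
0.01 [[238.2, 262.9], [276.2, 262.9], [237.9, 243.9], [276.6, 243.9], [237.5, 224.1], [277.0, 224.1]]
0.02 [[237.2, 272.7], [277.4, 272.7], [236.8, 252.8], [277.8, 252.8], [236.3, 232.0], [278.3, 232.0]]
0.03 [[236.0, 283.7], [278.7, 283.7], [235.5, 262.8], [279.2, 262.8], [235.0, 240.9], [279.7, 240.9]]
0.04 [[234.7, 296.2], [280.1, 296.2], [234.1, 274.2], [280.7, 274.2], [233.5, 251.1], [281.3, 251.1]]
0.06 [[231.4, 326.6], [283.6, 326.6], [230.6, 302.3], [284.5, 302.3], [229.9, 276.4], [285.3, 276.4]]
```

Emit:
drive_tool(
  series=[
    [0,0,0,-0.001,0],
    [0,0,0,-0.001,0],
    [0,0,0,-0.001,0],
  ],
)

```text
clock: 6.95
position: [0.6115, 0.2775, 0.0516]
tool_rot: [3.129, -0.022, 0.427]
force: [-5.3, -3.6, 20.5]
grip_width: 0.0001
```

Contact came at a TCP z of about 0.052, so the shut tips really end about 20 mm behind the reported TCP. I'll start the slide toward the near edge with a light press.

Emit:
drive_tool(
  series=[
    [0,-0.005,-0.0015,0.0003,0],
    [0,-0.0095,-0.003,0,0],
  ],
)

```text
clock: 7.15
position: [0.5975, 0.2733, 0.0523]
tool_rot: [3.129, -0.024, 0.427]
force: [0.6, 0.2, -0.5]
grip_width: 0.0002
```

Emit:
drive_tool(
  series=[
    [0,0,0,-0.0008,0],
    [0,0,0,-0.0006,0],
  ],
)

```text
clock: 7.35
position: [0.5965, 0.2731, 0.0517]
tool_rot: [3.129, -0.024, 0.427]
force: [1.5, -0.5, 11.3]
grip_width: 0.0003
```

Emit:
drive_tool(
  series=[
    [0,-0.0095,-0.003,-0.0006,0],
    [0,-0.0095,-0.003,-0.0006,0],
  ],
)

```text
clock: 7.55
position: [0.5793, 0.2679, 0.0517]
tool_rot: [3.129, -0.029, 0.427]
force: [2.3, 0.3, 7.6]
grip_width: -0.0001
```

Run:
```python
from h import *
s=bot.observe(); print(s['position'].round(4),s['force'].round(2))
im=bot.grab_frame('wrist'); 
save(cv2.resize(im,None,fx=1.5,fy=1.5),'w6.png')
```

```text
[0.5793 0.2679 0.0517] [2.31 0.33 7.55]
```

View pics/w6.png

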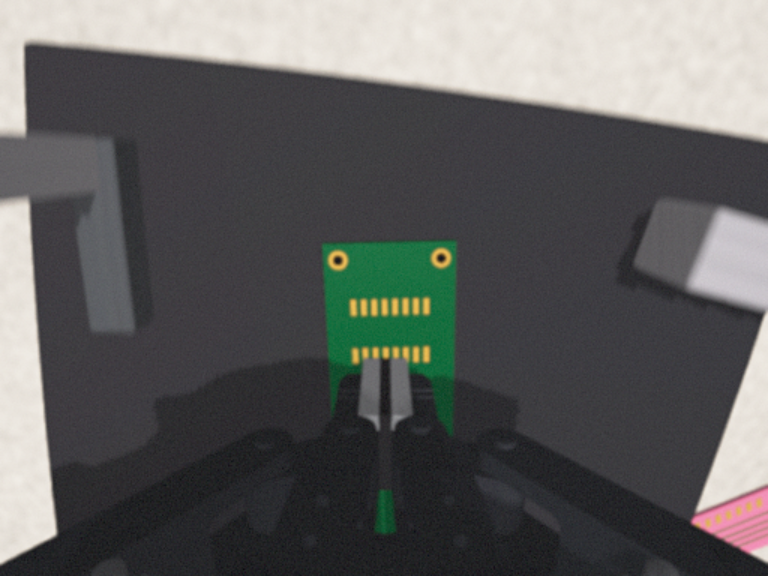

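Run:
```python
from h import *
ci=bot.camera_info('wrist')
print(onz(ci,[[215.3,162],[304.7,160.7]],.073))
```

```text
[[0.6105161  0.30323203 0.073     ]
 [0.62750357 0.26710079 0.073     ]]
```

Emit:
drive_tool(
  series=[
    [0,-0.0105,-0.0033,-0.0007,0],
    [0,-0.0105,-0.0033,-0.0007,0],
    [0,-0.0105,-0.0033,-0.0007,0],
    [0,-0.0105,-0.0033,-0.0007,0],
  ],
)

```text
clock: 8.0
position: [0.5388, 0.256, 0.0518]
tool_rot: [3.13, -0.038, 0.427]
force: [2.4, 0.7, 7.7]
grip_width: 0.0002
```

Emit:
drive_tool(
  series=[
    [0,-0.0115,-0.0036,-0.0007,0],
    [0,-0.0115,-0.0036,-0.0007,0],
    [0,-0.0115,-0.0036,-0.0007,0],
    [0,0,0,0,0],
  ],
)

```text
clock: 8.4
position: [0.5052, 0.2463, 0.0521]
tool_rot: [3.131, -0.046, 0.427]
force: [0.1, -0.1, 0.6]
grip_width: -0.0
```

Run:
```python
from h import *
s=bot.observe(); print(s['position'].round(4),s['tool_rot'],s['force'].round(2))
im=bot.grab_frame('wrist'); save(cv2.resize(im,None,fx=1.5,fy=1.5),'w7.png')
im=bot.grab_frame('scene'); save(cv2.resize(im[90:280,160:370],None,fx=3.1,fy=3.1),'s7.png')
```

```text
[0.5052 0.2463 0.0521] [ 3.13053821 -0.04557945  0.42719445] [ 0.07 -0.08  0.56]
```

View pics/w7.png

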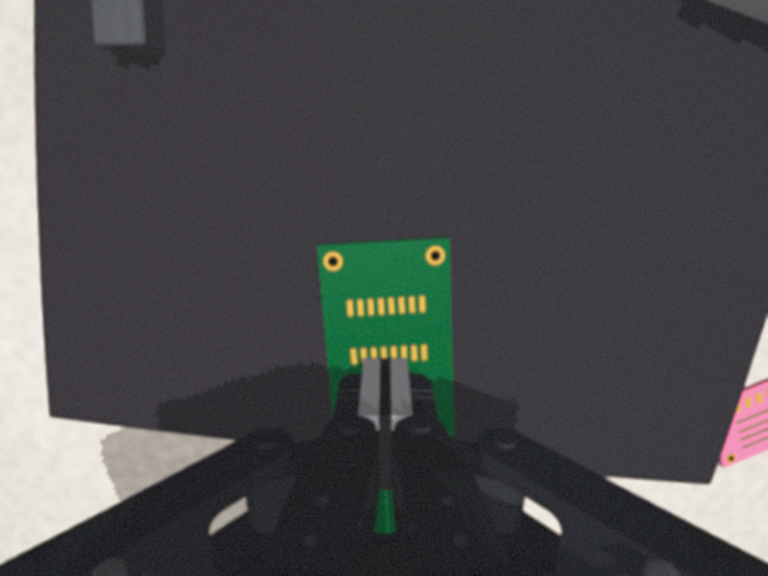

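View pics/s7.png

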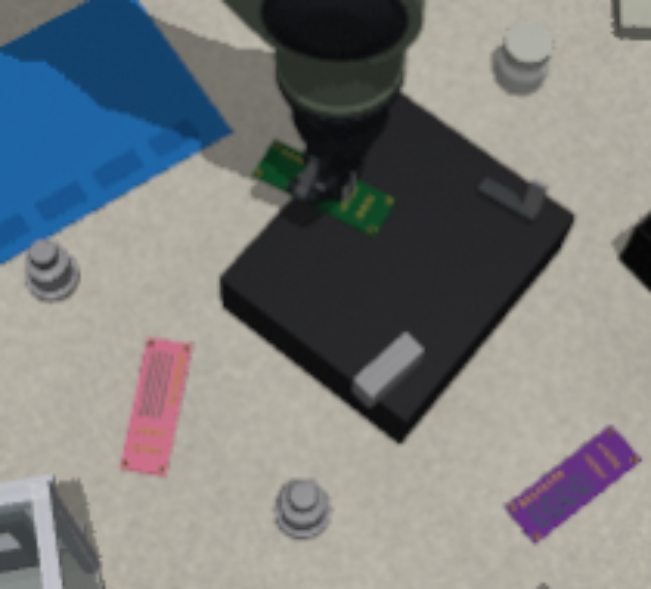

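The board now overhangs the near edge by about 45 mm and lies flat. I'll rise and see how the arm behaves near its reach limit. A bit of outward tool tilt would help in front of the port, because a strictly vertical gripper body cannot enter.

Emit:
drive_tool(
  series=[
    [0,0,0,0.02,0],
    [0,0,0,0.04,0],
    [0,0,0,0.05,0],
    [0,0,0,0.05,0],
    [0,0,0,0.05,0],
    [0,0.03,0.012,0.02,0],
    [0,0.045,0.02,0,0],
    [0,0.045,0.02,0,0],
    [0,0.045,0.02,0,0],
    [0,0.045,0.02,0,0],
    [0,0.045,0.02,0,0],
    [0,0.045,0.02,0,0],
  ],
)

```text
clock: 9.7
position: [0.775, 0.3621, 0.2924]
tool_rot: [3.131, -0.045, 0.426]
force: [-0.0, -0.3, 1.1]
grip_width: 0.0002
```

```bash
cat > o.py <<'E'
from h import *
s=bot.observe(); print(s['clock'],s['qpos'].round(3),s['position'].round(4),s['tool_rot'].round(4),s['force'].round(2),s['grip_width'].round(4))
E
python3 o.py
```

```text
Traceback (most recent call last):
  File "o.py", line 2, in <module>
    s=bot.observe(); print(s['clock'],s['qpos'].round(3),s['position'].round(4),s['tool_rot'].round(4),s['force'].round(2),s['grip_width'].round(4))
                                                                                                                           ^^^^^^^^^^^^^^^^^^^^^
AttributeError: 'float' object has no attribute 'round'
```

```bash
sed -i "s/s\['grip_width'\].round(4)/round(s['grip_width'],4)/" o.py; python3 o.py
```

```text
9.7 [-0.403  0.916 -0.353  0.664  0.297  1.55  -1.763] [0.775  0.3621 0.2924] [ 3.1308 -0.0447  0.4258] [-0.02 -0.3   1.07] 0.0002
```

Emit:
drive_tool(
  series=[
    [0,0.045,0.02,0,0],
    [0,0.045,0.02,0,0],
    [0,0.045,0.02,0,0],
    [0,0.045,0.02,0,0],
  ],
)

```text
clock: 10.1
position: [0.8229, 0.381, 0.2785]
tool_rot: [3.112, -0.047, 0.445]
force: [-1.2, 2.4, 0.2]
grip_width: -0.0001
```

```bash
python3 o.py
```

```text
10.1 [-0.444  1.112 -0.505  0.277  0.496  1.741 -1.699] [0.8229 0.381  0.2785] [ 3.1117 -0.0466  0.4452] [-1.2   2.36  0.22] -0.0001
```

Emit:
drive_tool(
  series=[
    [0,0.03,0.013,0.035,0],
    [0,0.03,0.013,0.035,0],
    [0,0.03,0.013,0.035,0],
    [0,0.03,0.013,0.035,0],
  ],
)

```text
clock: 10.5
position: [0.829, 0.3916, 0.3274]
tool_rot: [3.106, -0.109, 0.478]
force: [4.7, -1.2, 7.9]
grip_width: 0.0
```

```bash
python3 o.py
```

```text
10.5 [-0.424  1.12  -1.138  0.168  1.122  1.841 -1.667] [0.829  0.3916 0.3274] [ 3.1058 -0.1093  0.4776] [ 4.67 -1.16  7.89] 0.0
```

Emit:
drive_tool(
  series=[
    [0,-0.04,-0.018,0,0],
    [0,-0.04,-0.018,0,0],
    [0,-0.04,-0.018,0,0],
    [0,-0.03,-0.013,0.03,0],
    [0,-0.02,-0.01,0.04,0],
    [0,0,0,0.05,0],
    [0,0,0,0.05,0],
  ],
)

```text
clock: 11.2
position: [0.7235, 0.3375, 0.4767]
tool_rot: [3.11, -0.096, 0.473]
force: [0.8, 1.1, -2.6]
grip_width: 0.0002
```

```bash
cat >> o.py <<'E'
from scipy.spatial.transform import Rotation as Ro
R=Ro.from_euler('xyz',s['tool_rot']).as_matrix()
a=np.arctan2(R[1,0],R[0,0]); z=R[:,2]; print('yaw',a.round(3),'tilt along toolx-heading',round(float(np.arctan2(z[0]*np.cos(a)+z[1]*np.sin(a),-z[2])),4),'sideways',round(float(np.arctan2(-z[0]*np.sin(a)+z[1]*np.cos(a),-z[2])),4))
E
python3 o.py
```

```text
11.2 [-0.253  0.837 -1.104  0.522  0.878  1.914 -1.841] [0.7235 0.3375 0.4767] [ 3.1102 -0.0957  0.4731] [ 0.82  1.15 -2.55] 0.0002
yaw 0.473 tilt along toolx-heading 0.0957 sideways -0.0315
```

Emit:
drive_tool(
  series=[
    [0,0,0,0.05,0],
    [0,0,0,0.05,0],
    [0,0,0,0.05,0],
  ],
)

```text
clock: 11.5
position: [0.7218, 0.3249, 0.4572]
tool_rot: [3.113, -0.007, 0.455]
force: [-0.7, 0.6, -0.9]
grip_width: -0.0001
```

```bash
python3 o.py
```

```text
11.5 [-0.374  0.831 -0.593  0.446  0.486  1.919 -1.738] [0.7218 0.3249 0.4572] [ 3.1131 -0.0071  0.4553] [-0.67  0.61 -0.85] -0.0001
yaw 0.455 tilt along toolx-heading 0.0071 sideways -0.0285
```

Pushing at the reach limit gives no reliable tilt, because the solver holds the orientation. A better way is to hook the shut fingertips behind the granite's fixed far face and pull gently, so the measured pose ratchets outward. First I'll flip the tool half a turn so the wrist camera faces away from the box later.

Emit:
drive_tool(
  series=[
    [0,0,0,0,0.149],
    [0,0,0,0,0.149],
    [0,0,0,-0.02,0.149],
    [0,0,0,-0.02,0.149],
    [0,0,0,-0.02,0.149],
    [0,0,0,-0.02,0.149],
    [0,0,0,-0.02,0.149],
    [0,0,0,-0.02,0.149],
    [0,0,0,-0.02,0.149],
    [0,0,0,-0.02,0.149],
    [0,0,0,-0.02,0.149],
    [0,0,0,-0.02,0.149],
  ],
)

```text
clock: 12.7
position: [0.7249, 0.3212, 0.245]
tool_rot: [3.111, -0.005, 2.255]
force: [0.1, -0.3, -0.6]
grip_width: 0.0003
```

```bash
python3 o.py
```

```text
12.7 [-0.11   0.899 -0.897  1.004  0.66   1.461 -0.148] [0.7249 0.3212 0.245 ] [ 3.1106 -0.005   2.2553] [ 0.11 -0.35 -0.63] 0.0003
yaw 2.255 tilt along toolx-heading 0.005 sideways -0.031
```

Emit:
drive_tool(
  series=[
    [0,-0.003,-0.004,-0.015,0.149],
    [0,-0.003,-0.004,-0.015,0.149],
    [0,-0.003,-0.004,-0.015,0.149],
    [0,-0.003,-0.004,-0.015,0.149],
    [0,-0.003,-0.004,-0.015,0.149],
    [0,-0.003,-0.004,-0.015,0.149],
    [0,-0.003,-0.004,-0.01,0.149],
    [0,-0.003,-0.004,0,0.149],
    [0,0,0,0,0],
  ],
)

```text
clock: 13.6
position: [0.7003, 0.2841, 0.1314]
tool_rot: [3.113, -0.015, -2.826]
force: [-0.2, -0.3, 0.1]
grip_width: -0.0
```

```bash
python3 o.py
```

```text
13.6 [ 0.044  1.032 -1.078  1.209  0.849  1.367  0.938] [0.7003 0.2841 0.1314] [ 3.1135 -0.0148 -2.826 ] [-0.16 -0.26  0.08] -0.0
yaw -2.826 tilt along toolx-heading 0.0148 sideways -0.0281
```

Emit:
drive_tool(
  series=[
    [0,0,0,-0.02,0],
    [0,0,0,-0.02,0],
    [0,0,0,-0.02,0],
    [0,0,0,-0.02,0],
    [0,0,0,-0.015,0],
    [0,0,0,-0.005,0],
  ],
)

```text
clock: 14.2
position: [0.7001, 0.2841, 0.0224]
tool_rot: [3.114, -0.016, -2.84]
force: [-0.5, 0.5, -0.1]
grip_width: -0.0003
```

```bash
python3 o.py
python3 - <<'E'
from h import *
im=bot.grab_frame('wrist'); save(im,'w8.png')
im=bot.grab_frame('top'); save(cv2.resize(im[130:290,100:350],None,fx=3,fy=3),'t8.png')
E
```

```text
14.2 [ 0.034  1.144 -1.019  1.263  0.929  1.229  0.882] [0.7001 0.2841 0.0224] [ 3.1136 -0.0164 -2.8404] [-0.46  0.49 -0.06] -0.0003
yaw -2.84 tilt along toolx-heading 0.0164 sideways -0.028
```

View pics/w8.png

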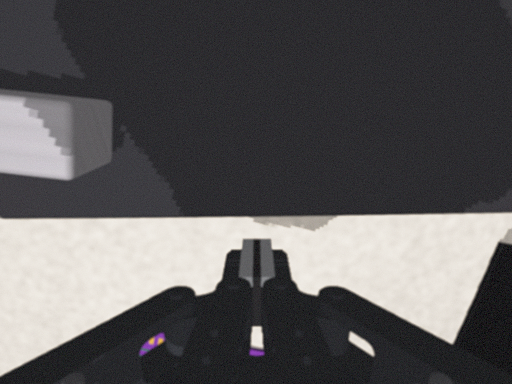

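View pics/t8.png

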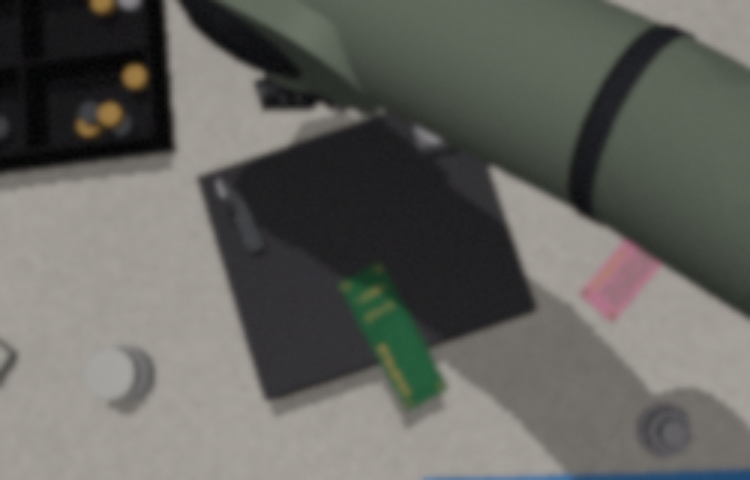

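Top view: the board overhangs the near edge and the tips are just beyond the far face. The wrist view shows the granite's edge about 20 px ahead of the tips. Pulling inward until they touch.

Emit:
drive_tool(
  series=[
    [0,-0.0048,-0.0015,0,0],
    [0,-0.0048,-0.0015,0,0],
    [0,-0.0029,-0.0009,0,0],
  ],
)

```text
clock: 14.6
position: [0.6878, 0.2811, 0.026]
tool_rot: [3.113, -0.013, -2.841]
force: [0.3, -0.6, -0.4]
grip_width: 0.0002
```

Emit:
drive_tool(
  series=[
    [0,-0.0029,-0.0009,0,0],
    [0,-0.0019,-0.0006,0,0],
    [0,-0.0019,-0.0006,0,0],
  ],
)

```text
clock: 14.9
position: [0.6832, 0.2792, 0.0279]
tool_rot: [3.112, -0.006, -2.842]
force: [25.6, 11.0, -12.8]
grip_width: 0.0
```

Emit:
drive_tool(
  series=[
    [0,-0.0019,-0.0006,0,0],
    [0,-0.0019,-0.0006,0,0],
    [0,-0.0019,-0.0006,0,0],
  ],
)

```text
clock: 15.2
position: [0.6839, 0.2789, 0.0296]
tool_rot: [3.109, 0.009, -2.845]
force: [15.9, 7.4, -7.3]
grip_width: -0.0003
```

```bash
python3 o.py
```

```text
15.2 [ 0.064  1.108 -1.027  1.35   0.94   1.18   0.835] [0.6839 0.2789 0.0296] [ 3.1095  0.0086 -2.845 ] [15.89  7.41 -7.32] -0.0003
yaw -2.845 tilt along toolx-heading -0.0086 sideways -0.0321
```

Emit:
drive_tool(
  series=[
    [0,-0.0038,-0.0012,-0.0005,0],
    [0,-0.0038,-0.0012,-0.0005,0],
    [0,-0.0038,-0.0012,-0.0005,0],
  ],
)

```text
clock: 15.5
position: [0.6848, 0.2787, 0.0311]
tool_rot: [3.104, 0.036, -2.851]
force: [29.9, 12.9, -10.9]
grip_width: 0.0004
```

```bash
python3 o.py
```

```text
15.5 [ 0.076  1.097 -1.028  1.38   0.955  1.145  0.813] [0.6848 0.2787 0.0311] [ 3.1036  0.0359 -2.8507] [ 29.85  12.87 -10.9 ] 0.0004
yaw -2.851 tilt along toolx-heading -0.0359 sideways -0.038
```

Emit:
drive_tool(
  series=[
    [0,-0.0048,-0.0015,-0.001,0],
    [0,-0.0048,-0.0015,-0.001,0],
    [0,-0.0048,-0.0015,-0.001,0],
    [0,-0.0048,-0.0015,-0.001,0],
    [0,-0.0048,-0.0015,-0.001,0],
    [0,-0.0048,-0.0015,-0.001,0],
    [0,-0.0048,-0.0015,-0.001,0],
    [0,-0.0048,-0.0015,-0.001,0],
  ],
)

```text
clock: 16.3
position: [0.6876, 0.2781, 0.0368]
tool_rot: [3.083, 0.126, -2.87]
force: [35.0, 14.9, -10.9]
grip_width: 0.0001
```

```bash
python3 o.py
```

```text
16.3 [ 0.112  1.06  -1.029  1.474  1.012  1.03   0.736] [0.6876 0.2781 0.0368] [ 3.0825  0.1258 -2.8697] [ 34.98  14.87 -10.86] 0.0001
yaw -2.87 tilt along toolx-heading -0.1258 sideways -0.0595
```

Emit:
drive_tool(
  series=[
    [0,-0.005,0.0005,-0.004,0],
    [0,-0.005,0.0005,-0.004,0],
    [0,-0.005,0.0005,-0.003,0],
    [0,-0.005,0.0005,-0.003,0],
    [0,-0.005,0.0005,-0.002,0],
    [0,-0.005,0.0005,-0.002,0],
  ],
)

```text
clock: 16.9
position: [0.6894, 0.2801, 0.0364]
tool_rot: [3.082, 0.187, -2.888]
force: [33.8, 6.7, -8.9]
grip_width: 0.0001
```

```bash
python3 o.py
```

```text
16.9 [ 0.116  1.036 -1.012  1.534  1.07   0.953  0.654] [0.6894 0.2801 0.0364] [ 3.0815  0.1873 -2.8879] [33.77  6.7  -8.88] 0.0001
yaw -2.888 tilt along toolx-heading -0.1873 sideways -0.0611
```

Emit:
drive_tool(
  series=[
    [0,-0.005,0.0015,-0.003,0],
    [0,-0.005,0.0015,-0.003,0],
    [0,-0.005,0.0015,-0.003,0],
    [0,-0.005,0.0015,-0.003,0],
    [0,-0.005,0.0015,-0.003,0],
    [0,-0.005,0.0015,-0.003,0],
    [0,-0.005,0.0015,-0.003,0],
    [0,-0.005,0.0015,-0.003,0],
    [0,-0.005,0.0015,-0.003,0],
    [0,-0.005,0.0015,-0.003,0],
  ],
)

```text
clock: 17.9
position: [0.6915, 0.2848, 0.0369]
tool_rot: [3.092, 0.28, -2.918]
force: [25.1, -3.4, 10.1]
grip_width: 0.0002
```

```bash
python3 o.py
```

```text
17.9 [ 0.097  0.995 -0.967  1.618  1.183  0.853  0.491] [0.6915 0.2848 0.0369] [ 3.092   0.2802 -2.9183] [25.07 -3.35 10.06] 0.0002
yaw -2.918 tilt along toolx-heading -0.2802 sideways -0.0516
```

```bash
cat > fk.py <<'E'
import numpy as np, itertools
from scipy.optimize import least_squares
from scipy.spatial.transform import Rotation as Ro
D=[([1.1028,.522,-.0363,1.6,.0212,1.0211,-.1128],(.2419,-.5759,.2092),(-3.1405,.0001,.3978)),
([.416,.186,-.281,1.993,.065,.966,-1.073],(.4224,-.1333,.2519),(3.1377,-.0026,.3952)),
([-.28,.662,-.382,1.512,.282,1.016,-1.888],(.609,.2774,.1601),(3.1348,-.0064,.4201)),
([-.403,.916,-.353,.664,.297,1.55,-1.763],(.775,.3621,.2924),(3.1308,-.0447,.4258)),
([-.424,1.12,-1.138,.168,1.122,1.841,-1.667],(.829,.3916,.3274),(3.1058,-.1093,.4776)),
([.097,.995,-.967,1.618,1.183,.853,.491],(.6915,.2848,.0369),(3.092,.2802,-2.9183)),
([.044,1.032,-1.078,1.209,.849,1.367,.938],(.7003,.2841,.1314),(3.1135,-.0148,-2.826))]
def fk(q,L,s):
    h,a,L2,e,L3,w,Lt,q70=L
    p=np.array([0,0,h]);R=Ro.from_rotvec([0,0,s[0]*q[0]])
    R=R*Ro.from_rotvec([0,s[1]*q[1],0]); p=p+R.apply([0,0,L2])
    R=R*Ro.from_rotvec([0,0,s[2]*q[2]]); p=p+R.apply([e,0,0])
    R=R*Ro.from_rotvec([0,s[3]*q[3],0]); p=p+R.apply([a,0,L3])
    R=R*Ro.from_rotvec([0,0,s[4]*q[4]])
    R=R*Ro.from_rotvec([0,s[5]*q[5],0]); p=p+R.apply([w,0,Lt])
    R=R*Ro.from_rotvec([0,0,s[6]*q[6]+q70])
    return p,R
def main():
    best=None
    for s in itertools.product([-1,1],[1],[-1,1],[1],[-1,1],[1],[-1,1]):
        def f(L):
            r=[]
            for q,p,o in D:
                pp,R=fk(q,L,s); r+=list(pp-p)+list(.3*(R.inv()*Ro.from_euler('xyz',o)).as_rotvec())
            return r
        for q70 in (1.57,-1.57):
            S=least_squares(f,[.36,0,.47,0,.46,0,.32,q70])
            if best is None or S.cost<best[0]: best=(S.cost,s,S.x,np.abs(S.fun).max())
    print(best)
if __name__=='__main__': main()
E
python3 fk.py
```

```text
(np.float64(0.0052324544030438016), (-1, 1, -1, 1, -1, 1, -1), array([ 0.19033722, -0.02136967,  0.56906896, -0.02516472,  0.415181  ,
        0.0093936 ,  0.28897246,  1.57063075]), np.float64(0.05585145301131114))
```

```bash
cat > fk2.py <<'E'
from fk import *
def fk(q,L):
    R=Ro.identity();p=np.zeros(3);ax='zyzyzyz'
    p=p+[0,0,L[0]]
    for i in range(7):
        v=[0,0,0]; v['xyz'.index(ax[i])]=(-1 if ax[i]=='z' else 1)*q[i]+L[1+i]
        R=R*Ro.from_rotvec(v)
        p=p+R.apply(T(L)[i])
    return p,R
def T(L):
    t=L[8:]
    return [[0,0,0],[t[0],0,t[1]],[t[2],0,0],[t[3],0,t[4]],[t[5],0,0],[t[6],0,t[7]],[0,0,0]]
def f(L):
    r=[]
    for q,p,o in D:
        pp,R=fk(q,L); r+=list(pp-p)+list(.3*(R.inv()*Ro.from_euler('xyz',o)).as_rotvec())
    return np.array(list(r)+list(.001*np.array(L-L0)))
L0=np.array([.3,0,0,0,0,0,0,1.57, 0,.45,0,0,.43,0,0,.3])
def main():
    S=least_squares(f,L0); print(S.cost,np.abs(S.fun).max()); print(S.x.round(3).tolist()); print(S.fun[:42].reshape(-1,6).round(3)); np.save('L.npy',S.x)
if __name__=='__main__': main()
E
python3 fk2.py
```

```text
0.0006418442095191774 0.018403370451842732
[0.343, -0.05, 0.031, -0.041, -0.007, 0.005, -0.035, 1.491, 0.005, 0.548, -0.005, 0.028, 0.413, -0.026, 0.011, 0.379]
[[ 0.005  0.001 -0.006  0.003  0.005 -0.002]
 [ 0.006  0.018  0.003  0.    -0.003 -0.004]
 [ 0.001  0.004 -0.004  0.002 -0.001 -0.002]
 [ 0.007  0.001 -0.014  0.007 -0.002  0.002]
 [-0.001 -0.005  0.009  0.01   0.     0.004]
 [-0.    -0.004  0.007 -0.003 -0.006  0.002]
 [-0.002 -0.008  0.006  0.002 -0.003  0.001]]
```

```bash
cat > feas.py <<'E'
from fk2 import *
L=np.load('L.npy')
lo=np.array([-2.91,-.3,-1.5,.17,-1.26,.16,-2.52])+.03; hi=np.array([2.91,2.13,1.42,2.43,4.41,1.93,2.52])-.03
q0=np.array([.097,.995,-.967,1.618,1.183,.853,.491])
B=np.array([.611,-.18]);by=-.385
def solve(th,yaw,P,q0):
    # flipped tool: tool x heading = yaw+pi, tilt outward along yaw
    z=np.array([np.sin(th)*np.cos(yaw),np.sin(th)*np.sin(yaw),-np.cos(th)])
    y=np.array([-np.sin(yaw),np.cos(yaw),0]); x=np.cross(y,z)
    R=Ro.from_matrix(np.c_[x,y,z]); 
    def g(q):
        p,r=fk(q,L); return np.r_[(p-P)*10,(R.inv()*r).as_rotvec()*3,.01*(q-q0)]
    best=None
    for q3 in (-1.2,-.6,0,.6,1.2):
        s=q0.copy(); s[2]=q3
        S=least_squares(g,np.clip(s,lo+.01,hi-.01),bounds=(lo,hi))
        if best is None or S.cost<best.cost: best=S
    return best
if __name__=='__main__':
    for xtip in (-.06,-.01):
     for th in (.3,.45,.6,.7,.8):
        tip=np.r_[B+xtip*np.array([np.cos(by),np.sin(by)]),.11]
        z=np.array([np.sin(th)*np.cos(by),np.sin(th)*np.sin(by),-np.cos(th)])
        S=solve(th,by,tip+.021*z,q0); print(xtip,th,S.cost.round(4),S.x.round(2),np.abs(S.fun[:6]).max().round(3))
E
python3 feas.py
```

```text
-0.06 0.3 0.0 [ 0.76  0.65 -0.81  2.07  1.19  0.57  0.3 ] 0.0
-0.06 0.45 0.0001 [ 0.84  0.71 -0.94  2.18  1.7   0.64 -0.18] 0.0
-0.06 0.6 0.0001 [ 0.94  0.95 -1.21  2.28  2.04  1.01 -0.4 ] 0.0
-0.06 0.7 0.0002 [ 0.94  1.07 -1.26  2.35  2.21  1.21 -0.49] 0.0
-0.06 0.8 0.0003 [ 0.95  1.37 -1.47  2.4   2.35  1.59 -0.37] 0.006
-0.01 0.3 0.0 [ 0.77  0.72 -0.84  1.94  1.15  0.65  0.39] 0.0
-0.01 0.45 0.0001 [ 0.76  0.69 -0.81  2.06  1.57  0.55 -0.02] 0.0
-0.01 0.6 0.0001 [ 0.92  0.92 -1.14  2.17  2.    0.91 -0.31] 0.0
-0.01 0.7 0.0002 [ 0.95  1.05 -1.22  2.23  2.19  1.1  -0.41] 0.0
-0.01 0.8 0.0002 [ 0.94  1.15 -1.26  2.29  2.35  1.26 -0.47] 0.0
```

```bash
cat > pts.py <<'E'
from feas import *
def joints(q):
    R=Ro.identity();p=np.array([0,0,L[0]]);out=[];ax='zyzyzyz'
    for i in range(7):
        v=[0,0,0]; v['xyz'.index(ax[i])]=(-1 if ax[i]=='z' else 1)*q[i]+L[1+i]
        R=R*Ro.from_rotvec(v); p=p+R.apply(T(L)[i]); out.append(p.copy())
    return out
def box(p):
    d=p[:2]-B; return np.r_[d[0]*np.cos(by)+d[1]*np.sin(by),-d[0]*np.sin(by)+d[1]*np.cos(by),p[2]]
if __name__=='__main__':
  for q in ([.76,.69,-.81,2.06,1.57,.55,-.02],[.95,1.05,-1.22,2.23,2.19,1.1,-.41],q0):
    j=joints(q); print('elbow',j[1].round(3),box(j[1]).round(3),'wrist',j[4].round(3),box(j[4]).round(3),'tcp',box(j[6]).round(3))
E
python3 pts.py
```

```text
elbow [ 0.252 -0.265  0.752] [-0.301 -0.213  0.752] wrist [ 0.463 -0.108  0.435] [-0.164  0.011  0.435] tcp [ 0.003 -0.     0.095]
elbow [ 0.263 -0.409  0.597] [-0.237 -0.343  0.597] wrist [ 0.389 -0.082  0.379] [-0.243  0.008  0.379] tcp [ 0.004 -0.005  0.091]
elbow [ 0.466 -0.069  0.623] [-0.176  0.049  0.623] wrist [0.602 0.255 0.411] [-0.171  0.4    0.411] tcp [-0.099  0.458  0.044]
```

A rough kinematic fit says tilts up to about 0.7 rad are reachable at the port, with the elbow clear of the box. I'll ratchet further.

Emit:
drive_tool(
  series=[
    [0,-0.006,0.0015,-0.004,0],
    [0,-0.006,0.0015,-0.004,0],
    [0,-0.006,0.0015,-0.004,0],
    [0,-0.006,0.0015,-0.004,0],
    [0,-0.006,0.0015,-0.003,0],
    [0,-0.006,0.0015,-0.003,0],
    [0,-0.006,0.0015,-0.003,0],
    [0,-0.006,0.0015,-0.003,0],
    [0,-0.006,0.0015,-0.003,0],
    [0,-0.006,0.0015,-0.003,0],
  ],
)

```text
clock: 18.9
position: [0.694, 0.2867, 0.0395]
tool_rot: [3.105, 0.387, -2.952]
force: [35.9, 1.0, 1.4]
grip_width: -0.0002
```

```bash
python3 o.py
```

```text
18.9 [ 0.062  0.948 -0.906  1.709  1.348  0.765  0.266] [0.694  0.2867 0.0395] [ 3.1046  0.3866 -2.9517] [35.88  0.96  1.4 ] -0.0002
yaw -2.952 tilt along toolx-heading -0.3866 sideways -0.0399
```

Emit:
drive_tool(
  series=[
    [0,-0.007,0.001,-0.005,0],
    [0,-0.007,0.001,-0.005,0],
    [0,-0.007,0.001,-0.005,0],
    [0,-0.007,0.001,-0.005,0],
    [0,-0.007,0.001,-0.004,0],
    [0,-0.007,0.001,-0.004,0],
    [0,-0.007,0.001,-0.004,0],
    [0,-0.007,0.001,-0.004,0],
    [0,-0.007,0.001,-0.004,0],
    [0,-0.007,0.001,-0.004,0],
  ],
)

```text
clock: 19.9
position: [0.6957, 0.2884, 0.0448]
tool_rot: [3.113, 0.513, -2.986]
force: [37.9, 4.2, 6.8]
grip_width: -0.0002
```

```bash
python3 o.py
```

```text
19.9 [ 0.018  0.911 -0.851  1.808  1.602  0.725 -0.047] [0.6957 0.2884 0.0448] [ 3.1127  0.5128 -2.9858] [37.94  4.21  6.81] -0.0002
yaw -2.986 tilt along toolx-heading -0.5128 sideways -0.0331
```

Emit:
drive_tool(
  series=[
    [0,-0.007,0.001,-0.009,0],
    [0,-0.007,0.001,-0.009,0],
    [0,-0.007,0.001,-0.008,0],
    [0,-0.007,0.001,-0.007,0],
    [0,-0.007,0.001,-0.006,0],
    [0,-0.007,0.001,-0.006,0],
  ],
)

```text
clock: 20.5
position: [0.7002, 0.2943, 0.0415]
tool_rot: [3.116, 0.606, -3.006]
force: [26.2, -6.2, 27.9]
grip_width: -0.0001
```

```bash
python3 o.py
```

```text
20.5 [-0.011  0.926 -0.837  1.86   1.814  0.768 -0.275] [0.7002 0.2943 0.0415] [ 3.1164  0.6062 -3.0059] [26.18 -6.21 27.91] -0.0001
yaw -3.006 tilt along toolx-heading -0.6062 sideways -0.0306
```

Emit:
drive_tool(
  series=[
    [0,0.012,0.003,0,0],
    [0,0.005,0.001,0.02,0],
    [0,0,0,0.04,0],
    [0,0,0,0.04,0],
    [0,-0.01,0,0.04,0],
    [0,-0.02,-0.005,0.03,0],
  ],
)

```text
clock: 21.1
position: [0.6882, 0.2922, 0.2161]
tool_rot: [3.116, 0.607, -3.008]
force: [0.2, -0.3, 0.7]
grip_width: -0.0002
```

```bash
python3 o.py
python3 - <<'E'
from h import *
im=bot.grab_frame('top'); save(im,'t9.png'); save(cv2.resize(im[130:290,100:350],None,fx=3,fy=3),'t9c.png')
im=bot.grab_frame('scene'); save(im,'s9.png'); save(cv2.resize(im[90:280,160:370],None,fx=3.1,fy=3.1),'s9c.png')
for cam in ('top','scene'):
  ci=bot.camera_info(cam)
  for m in bot.masks_of(cam,'board_mid'):
    c,_=cv2.findContours(m['mask'].astype(np.uint8),cv2.RETR_EXTERNAL,cv2.CHAIN_APPROX_NONE)
    bx=cv2.boxPoints(cv2.minAreaRect(max(c,key=cv2.contourArea))); print(cam,m['conf'],m['mask'].sum(),m['point'],onz(ci,bx,.073)[:,:2].round(4).tolist(),onz(ci,bx,.073)[:,:2].mean(0))
E
```

```text
21.1 [ 0.073  0.65  -0.96   1.808  1.346  0.782  0.11 ] [0.6882 0.2922 0.2161] [ 3.1164  0.6066 -3.0083] [ 0.23 -0.33  0.71] -0.0002
yaw -3.008 tilt along toolx-heading -0.6066 sideways -0.0307
top 0.89 610 [312.2, 215.7] [[0.5234, 0.0838], [0.605, 0.0075], [0.5796, -0.0193], [0.4987, 0.0571]] [0.55167469 0.03227074]
top 0.65 541 [218.1, 124.5] [[0.8026, 0.3293], [0.8065, 0.2182], [0.7694, 0.2164], [0.7654, 0.3267]] [0.7859969  0.27266879]
top 0.49 941 [449.9, 210.6] [[0.5424, -0.2206], [0.6072, -0.2521], [0.5359, -0.4315], [0.4711, -0.397]] [ 0.53917726 -0.32527664]
scene 0.82 630 [265.2, 150.8] [[0.4504, 0.1935], [0.4271, 0.2288], [0.5356, 0.2854], [0.5571, 0.25]] [0.49256509 0.23942322]
scene 0.82 651 [212.4, 221.7] [[0.6114, -0.0345], [0.5259, 0.0416], [0.5537, 0.0694], [0.6381, -0.0074]] [0.58228153 0.01728253]
scene 0.72 655 [343.4, 246.3] [[0.8029, 0.2015], [0.7937, 0.315], [0.8317, 0.316], [0.8399, 0.2035]] [0.81706345 0.25899766]
```

Run:
```python
from feas import *
q0=np.array([-.011,.926,-.837,1.86,1.814,.768,-.275])
for th in (.3,.45,.6):
  for zt in (.06,.12):
    tip=np.array([.475,.21,zt]); z=np.array([np.sin(th)*np.cos(.43),np.sin(th)*np.sin(.43),-np.cos(th)])
    S=solve(th,.43,tip+.021*z,q0); print(th,zt,S.x.round(2),np.abs(S.fun[:6]).max().round(3))
```

```text
0.3 0.06 [ 0.2   0.8  -0.96  2.22  1.61  0.65  0.04] 0.0
0.3 0.12 [ 0.32  0.76 -1.18  2.19  1.41  0.77  0.22] 0.0
0.45 0.06 [ 0.2   0.84 -0.97  2.33  2.05  0.72 -0.36] 0.0
0.45 0.12 [ 0.24  0.65 -1.    2.31  1.79  0.58 -0.16] 0.0
0.6 0.06 [-0.38  0.65 -0.14  2.4   3.07  0.55 -1.53] 0.057
0.6 0.12 [-0.34  0.47 -0.18  2.4   3.    0.38 -1.46] 0.022
```

View pics/t9c.png

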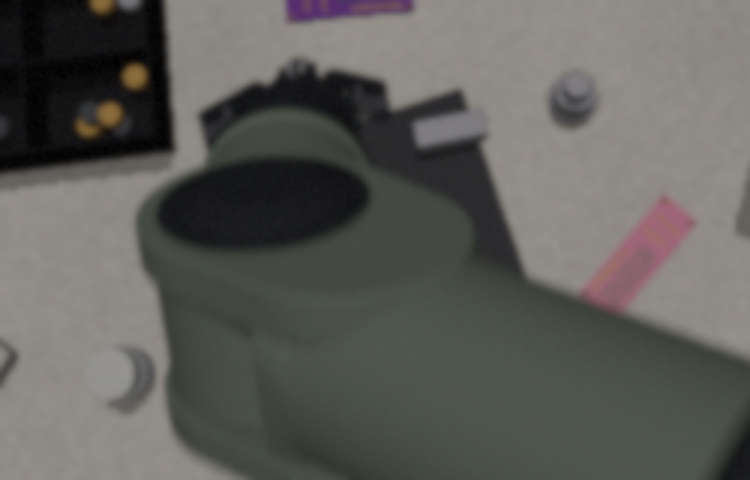

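View pics/s9c.png

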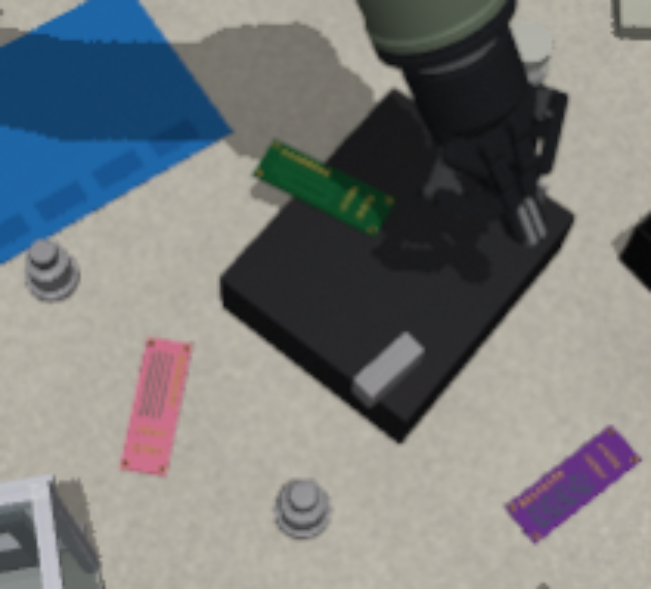

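Emit:
drive_tool(
  series=[
    [100,-0.02,-0.006,0.02,0.05],
    [100,-0.025,-0.007,0.01,0.05],
    [100,-0.025,-0.007,0,0.05],
    [100,-0.025,-0.007,0,0.05],
    [100,-0.025,-0.007,0,0.05],
    [100,-0.025,-0.007,0,0.04],
    [100,-0.025,-0.007,0,0.04],
  ],
)

```text
clock: 22.0
position: [0.5132, 0.2411, 0.2361]
tool_rot: [3.112, 0.595, -2.671]
force: [-0.2, -0.3, -0.4]
grip_width: 0.0857
```

```bash
python3 o.py
```

```text
22.0 [ 0.463  0.367 -1.212  2.212  1.209  0.424  0.383] [0.5132 0.2411 0.2361] [ 3.1122  0.5953 -2.6711] [-0.23 -0.32 -0.35] 0.0857
yaw -2.671 tilt along toolx-heading -0.5953 sideways -0.0355
```

Emit:
drive_tool(
  series=[
    [100,-0.01,-0.003,-0.03,0],
    [100,-0.01,-0.003,-0.03,0],
    [100,-0.01,-0.003,-0.03,0],
  ],
)

```text
clock: 22.3
position: [0.4861, 0.227, 0.1508]
tool_rot: [3.115, 0.596, -2.676]
force: [1.1, -1.5, -1.7]
grip_width: 0.0854
```

```bash
python3 o.py
python3 - <<'E'
from h import *
im=bot.grab_frame('scene'); save(cv2.resize(im[90:280,160:370],None,fx=3.1,fy=3.1),'s10.png')
im=bot.grab_frame('wrist'); save(im,'w10.png')
E
```

```text
22.3 [ 0.308  0.495 -1.077  2.367  1.842  0.484 -0.248] [0.4861 0.227  0.1508] [ 3.1149  0.5958 -2.6763] [ 1.09 -1.51 -1.67] 0.0854
yaw -2.676 tilt along toolx-heading -0.5958 sideways -0.0322
```

View pics/s10.png

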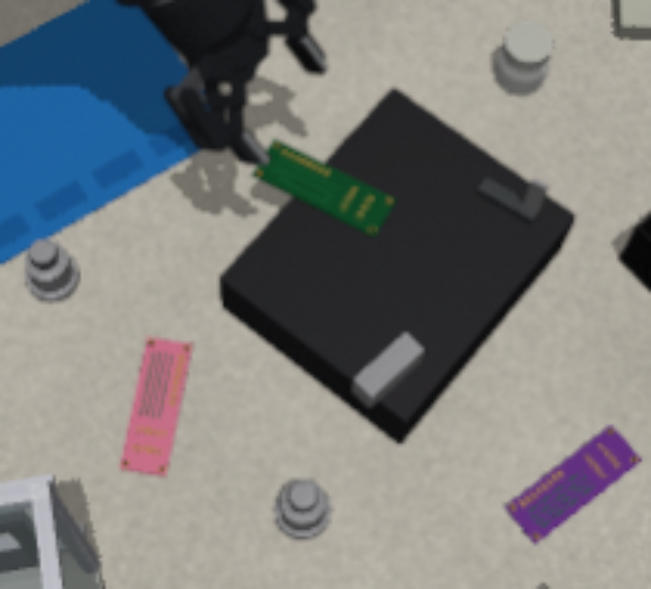

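View pics/w10.png

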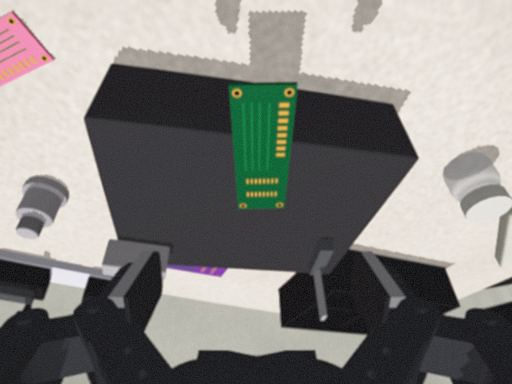

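The scene crop shows the square (515,195), block (390,365) and housings undisturbed, and the fingers are above the board's overhang. The wrist view shows the whole board, near end at the top (228–299, 84) and far end at (241–284, 208). I'll compute its pose and the jaws' alignment.

Run:
```python
from h import *
from scipy.spatial.transform import Rotation as Ro
ci=bot.camera_info('wrist'); P=onz(ci,[[228,83],[299,82.5],[241,208.5],[284,207.5]],.073); print(P.round(4))
n=P[:2].mean(0);f=P[2:].mean(0); d=f-n; print('near',n,'len',np.linalg.norm(d),'yaw',np.arctan2(d[1],d[0]),'mid',(n+f)/2)
cs=bot.camera_info('scene'); A=lambda L:np.array(L)/3.1+np.array((160,90))
b=[[-.06,.02,.073],[-.06,-.02,.073],[.06,-.02,.073],[.06,.02,.073]]
print(fit([(cs,b,A([(275,141),(257,172),(377,235),(394,199)]))],[.5,.24,.45]))
print(fit([(ci,[b[1],b[0],b[2],b[3]],[[299,82.5],[228,83],[284,207.5],[241,208.5]])],[.5,.24,.45]))
print(fit([(ci,[b[0],b[1],b[3],b[2]],[[299,82.5],[228,83],[284,207.5],[241,208.5]])],[.5,.24,.45]))
s=bot.observe(); R=Ro.from_euler('xyz',s['tool_rot']).as_matrix(); 
for k in (0,.02,.04,.06): 
  print(k,(s['position']-k*R[:,2]).round(4))
print('jaw',R[:,1],'z',R[:,2])
```

```text
[[0.4464 0.1917 0.073 ]
 [0.4276 0.2284 0.073 ]
 [0.552  0.2506 0.073 ]
 [0.5347 0.2834 0.073 ]]
near [0.43700107 0.21006845 0.073     ] len 0.12065902317620333 yaw 0.49162588307006777 mid [0.49018555 0.23854759 0.073     ]
(array([0.4942851 , 0.23984182, 0.48645424]), array([[ 0.2, -0.9],
       [-1.3,  0.7],
       [-0.2,  0.2],
       [ 1.3, -0.1]]))
(array([0.474384  , 0.26963452, 0.44627125]), array([[-5.100e+00, -1.000e-01],
       [ 1.331e+02,  1.300e+00],
       [-7.300e+00, -3.000e-01],
       [ 8.150e+01, -1.200e+00]]))
(array([0.49008491, 0.23826126, 0.48707741]), array([[-0.9, -0.2],
       [ 1.2,  0.5],
       [ 1.2, -0.4],
       [-2.3, -0.3]]))
0 [0.4836 0.2271 0.1478]
0.02 [0.474  0.2216 0.1644]
0.04 [0.4643 0.216  0.181 ]
0.06 [0.4547 0.2105 0.1976]
jaw [-0.46385022  0.8855578   0.02510685] z [ 0.48288885  0.27649129 -0.83088563]
```

Emit:
drive_tool(
  series=[
    [100,-0.004,0.001,-0.02,0],
    [100,-0.004,0.001,-0.02,0],
    [100,-0.004,0.001,-0.02,0],
  ],
)

```text
clock: 22.7
position: [0.4734, 0.2297, 0.0879]
tool_rot: [3.115, 0.586, -2.676]
force: [0.4, -0.3, 0.2]
grip_width: 0.0853
```

```bash
python3 o.py
```

```text
22.7 [ 0.262  0.708 -1.1    2.422  2.052  0.705 -0.415] [0.4734 0.2297 0.0879] [ 3.1152  0.5862 -2.6755] [ 0.41 -0.26  0.19] 0.0853
yaw -2.676 tilt along toolx-heading -0.5862 sideways -0.0317
```

Emit:
drive_tool(
  series=[
    [100,0,0,-0.015,0],
    [100,0,0,-0.015,0],
  ],
)

```text
clock: 22.9
position: [0.4735, 0.2288, 0.0559]
tool_rot: [3.119, 0.579, -2.674]
force: [0.9, -0.7, 0.0]
grip_width: 0.0855
```

```bash
python3 o.py
```

```text
22.9 [ 0.253  0.825 -1.102  2.428  2.117  0.808 -0.428] [0.4735 0.2288 0.0559] [ 3.1189  0.5792 -2.6738] [ 0.86 -0.7   0.  ] 0.0855
yaw -2.674 tilt along toolx-heading -0.5792 sideways -0.0271
```

Emit:
drive_tool(
  series=[
    [100,0,0,-0.009,0],
    [100,0,0,-0.006,0],
  ],
)

```text
clock: 23.1
position: [0.4735, 0.2277, 0.0387]
tool_rot: [3.121, 0.573, -2.674]
force: [0.1, 0.4, -0.4]
grip_width: 0.0853
```

```bash
python3 o.py
python3 - <<'E'
from h import *
im=bot.grab_frame('scene'); save(cv2.resize(im[100:220,190:310],None,fx=5,fy=5),'s11.png')
im=bot.grab_frame('wrist'); save(im,'w11.png')
E
```

```text
23.1 [ 0.238  0.872 -1.082  2.427  2.154  0.84  -0.442] [0.4735 0.2277 0.0387] [ 3.1206  0.5726 -2.6741] [ 0.09  0.43 -0.45] 0.0853
yaw -2.674 tilt along toolx-heading -0.5726 sideways -0.025
```

View pics/s11.png

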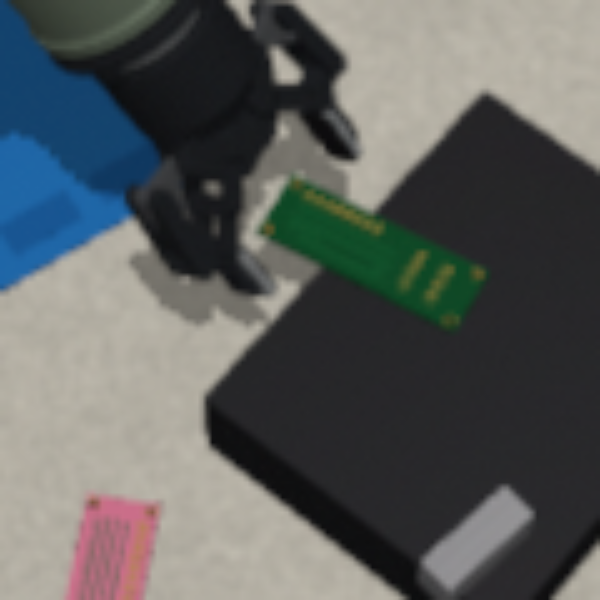

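View pics/w11.png

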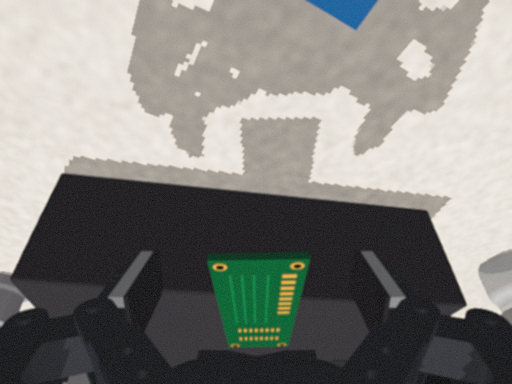

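Run:
```python
from h import *
from scipy.spatial.transform import Rotation as Ro
s=bot.observe(); R=Ro.from_euler('xyz',s['tool_rot']).as_matrix()
for k in (0,.01,.02,.03,.045):
  p=np.array([.438+k*.884,.211+k*.468,.0715]); print(k,(R.T@(p-s['position'])).round(4))
# pad tip location from wrist picture: left pad tip front edge (152,252) right(362,252): depth assume jaw +-.0427
ci=bot.camera_info('wrist'); T=np.array(ci['cam_to_world'])
for b in (.02,.03,.04,.05): 
  print(b,[proj(ci,[s['position']+R@[x,.0427,-b]])[0].round(0).tolist() for x in(-.011,0,.011)])
```

```text
0 [ 0.0153  0.0019 -0.0486]
0.01 [ 0.0069  0.002  -0.0432]
0.02 [-0.0015  0.0021 -0.0378]
0.03 [-0.0099  0.0022 -0.0323]
0.045 [-0.0225  0.0023 -0.0242]
0.02 [[341.0, 275.0], [342.0, 256.0], [344.0, 235.0]]
0.03 [[346.0, 286.0], [348.0, 266.0], [350.0, 244.0]]
0.04 [[351.0, 299.0], [354.0, 277.0], [356.0, 254.0]]
0.05 [[358.0, 313.0], [361.0, 290.0], [363.0, 266.0]]
```

The board's near end sits between the open pads, centred at column 259 against 257 for the pads. I need about 8 mm more depth, then I'll close.

Emit:
drive_tool(
  series=[
    [100,0,0.001,-0.006,0],
    [100,0,0.001,-0.002,0],
  ],
)

```text
clock: 23.4
position: [0.4743, 0.2296, 0.0316]
tool_rot: [3.123, 0.574, -2.673]
force: [-0.7, -0.3, -0.2]
grip_width: 0.0854
```

Emit:
drive_tool(
  series=[
    [40,0,0,0,0],
    [0,0,0,0,0],
    [0,0,0,0,0],
    [0,0,0,0,0],
    [0,0,0,0,0],
  ],
  newtons=30,
)

```text
clock: 23.9
position: [0.4747, 0.2298, 0.0325]
tool_rot: [3.124, 0.575, -2.672]
force: [0.1, -0.4, 1.4]
grip_width: 0.0394
```

```bash
python3 o.py
python3 - <<'E'
from h import *
im=bot.grab_frame('scene'); save(cv2.resize(im[100:220,190:310],None,fx=5,fy=5),'s12.png')
im=bot.grab_frame('wrist'); save(im,'w12.png')
E
```

```text
23.9 [ 0.227  0.892 -1.074  2.425  2.171  0.86  -0.451] [0.4747 0.2298 0.0325] [ 3.1239  0.5752 -2.6717] [ 0.06 -0.43  1.36] 0.0394
yaw -2.672 tilt along toolx-heading -0.5752 sideways -0.0211
```

View pics/s12.png

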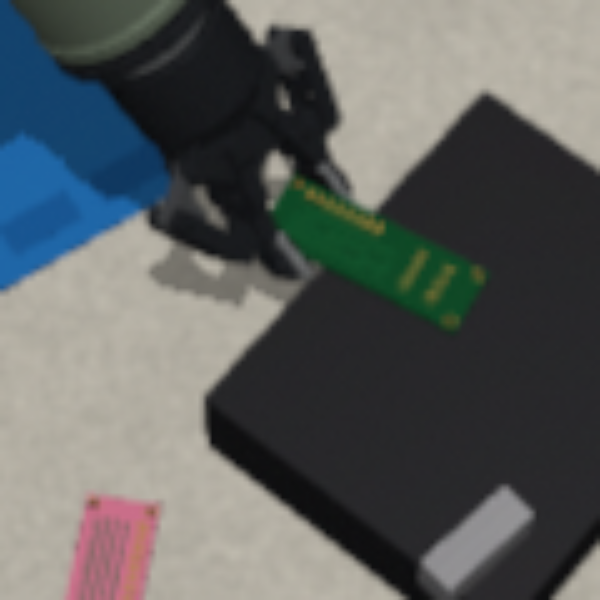

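View pics/w12.png

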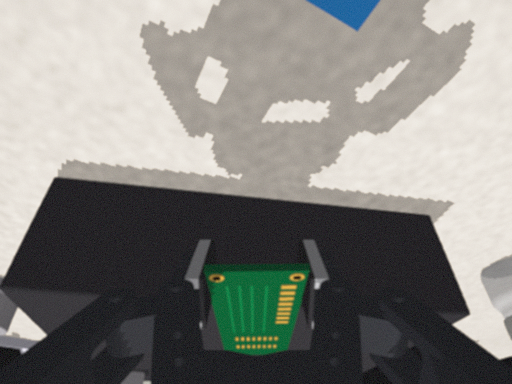

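The board is gripped (width 39.4 mm), with the pads at (200,265) and (318,265) on its long edges. Lifting.

Emit:
drive_tool(
  series=[
    [0,0,0,0.01,0],
    [0,0,0,0.02,0],
    [0,0,0,0.025,0],
    [0,0,0,0.03,0],
  ],
)

```text
clock: 24.4
position: [0.472, 0.2298, 0.1158]
tool_rot: [3.118, 0.568, -2.675]
force: [0.2, -0.3, -0.7]
grip_width: 0.0392
```

```bash
python3 o.py
python3 - <<'E'
from h import *
im=bot.grab_frame('wrist'); save(im,'w13.png')
im=bot.grab_frame('scene'); save(cv2.resize(im[80:280,160:370],None,fx=3,fy=3),'s13.png')
E
```

```text
24.4 [ 0.293  0.617 -1.13   2.396  1.897  0.621 -0.299] [0.472  0.2298 0.1158] [ 3.1184  0.5679 -2.6746] [ 0.22 -0.31 -0.7 ] 0.0392
yaw -2.675 tilt along toolx-heading -0.5679 sideways -0.0275
```

View pics/w13.png

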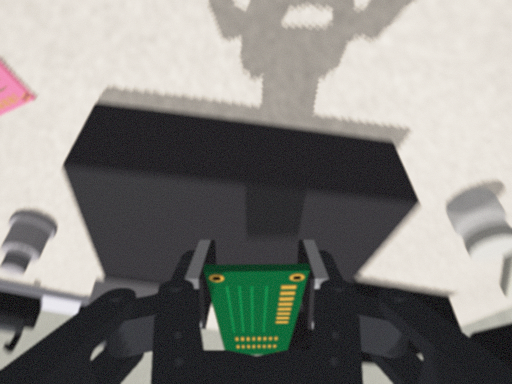

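View pics/s13.png

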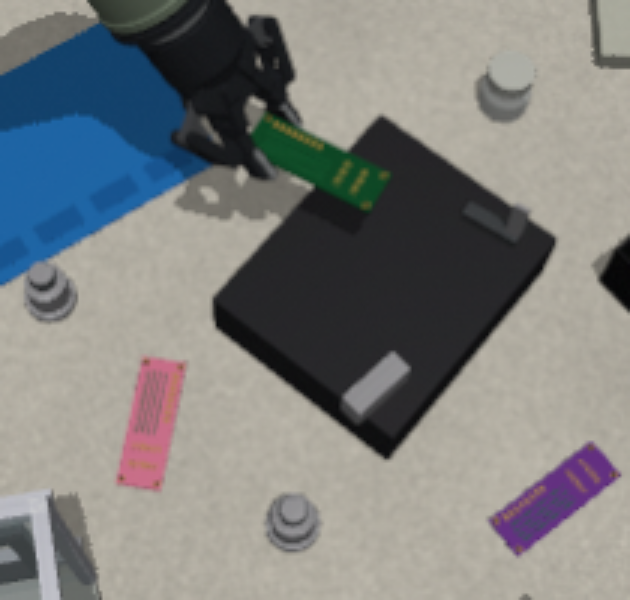

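```bash
cat > bd.py <<'E'
from h import *
from scipy.spatial.transform import Rotation as Ro
def rot(o): return Ro.from_euler('xyz',o).as_matrix()
Rg=rot([3.1239,.5752,-2.6717]); pg=np.array([.4747,.2298,.0325])
bm=np.array([.492,.239,.0715]); by=.487
Rb=Ro.from_euler('z',by).as_matrix()
bt=Rg.T@(bm-pg); RbT=Rg.T@Rb      # board in tool
BX=np.array([.611,-.180]);BY=-.385
def tobox(p):
    c,s_=np.cos(BY),np.sin(BY); d=np.asarray(p)[:2]-BX
    return np.array([c*d[0]+s_*d[1],-s_*d[0]+c*d[1],p[2]])
def frombox(v):
    c,s_=np.cos(BY),np.sin(BY); return np.array([BX[0]+c*v[0]-s_*v[1],BX[1]+s_*v[0]+c*v[1],v[2]])
def board(s):
    R=rot(s['tool_rot']); return s['position']+R@bt, R@RbT
def report():
    s=bot.observe(); p,R=board(s)
    yaw=np.arctan2(R[1,0],R[0,0]); print('clk',round(s['clock'],2),'q',s['qpos'].round(2),'tcp',s['position'].round(4),'tcp box',tobox(s['position']).round(4))
    print('board mid world',p.round(4),'box',tobox(p).round(4),'yaw rel',round(yaw-BY,3),'pitch(nose up)',R[2,0].round(3),'roll',R[2,1].round(3),'F',s['force'].round(1),'w',round(s['grip_width'],4))
    return s,p,R,yaw
E
python3 - <<'E'
from bd import *
s,p,R,yaw=report()
print('tool offset',bt)
dy=BY-yaw; off=Ro.from_euler('z',dy).apply(p-s['position'])
for x,z in ((-.13,.16),(-.1,.135)):
    t=frombox([x,0,z])-off; print('turn',dy,'TCP target',t,'delta',t-s['position'])
E
```

```text
clk 24.5 q [ 0.29  0.61 -1.13  2.39  1.9   0.62 -0.3 ] tcp [0.474  0.2301 0.1192] tcp box [-0.281   0.3287  0.1192]
board mid world [0.4913 0.2393 0.1582] box [-0.2684  0.3437  0.1582] yaw rel 0.872 pitch(nose up) -0.001 roll 0.001 F [ 0.8 -1.8 -0.6] w 0.039
tool offset [-0.03765429  0.00075994 -0.0220569 ]
turn -0.8720880214799163 TCP target [ 0.4723262  -0.12380316  0.12101698] delta [-0.00166042 -0.35393847  0.00182823]
turn -0.8720880214799163 TCP target [ 0.50013015 -0.13506993  0.09601698] delta [ 0.02614353 -0.36520524 -0.02317177]
```

Emit:
drive_tool(
  series=[
    [0,0.01,-0.015,0.01,-0.05],
    [0,0.013,-0.03,0.005,-0.09],
    [0,0.013,-0.03,0,-0.09],
    [0,0.013,-0.03,0,-0.09],
    [0,0.013,-0.03,0,-0.09],
    [0,0.012,-0.03,0,-0.09],
  ],
)

```text
clock: 25.1
position: [0.5492, 0.0594, 0.1335]
tool_rot: [3.125, 0.575, 3.097]
force: [-0.2, 1.1, -1.3]
grip_width: 0.0391
```

```bash
python3 -c "
from bd import *
report()"; python3 o.py
```

```text
clk 25.1 q [ 0.48  0.55 -1.02  2.32  1.75  0.65 -0.39] tcp [0.5492 0.0594 0.1335] tcp box [-0.1472  0.1986  0.1335]
board mid world [0.5688 0.0589 0.1725] box [-0.1288  0.2056  0.1725] yaw rel 0.356 pitch(nose up) -0.001 roll -0.001 F [-0.2  1.1 -1.3] w 0.0391
25.1 [ 0.477  0.547 -1.019  2.325  1.751  0.653 -0.388] [0.5492 0.0594 0.1335] [3.1251 0.5746 3.0965] [-0.24  1.08 -1.34] 0.0391
yaw 3.097 tilt along toolx-heading -0.5746 sideways -0.0196
```

Emit:
drive_tool(
  series=[
    [0,-0.003,-0.029,0,-0.055],
    [0,-0.004,-0.029,0,-0.055],
    [0,-0.006,-0.029,0,-0.055],
    [0,-0.006,-0.029,0,-0.055],
    [0,-0.006,-0.029,0,-0.055],
    [0,-0.006,-0.029,0,-0.045],
    [0,-0.004,-0.022,0,-0.03],
  ],
)

```text
clock: 25.8
position: [0.515, -0.1513, 0.131]
tool_rot: [3.124, 0.572, 2.708]
force: [0.2, 0.7, -0.5]
grip_width: 0.0393
```

```bash
python3 -c "
from bd import *
report()
im=bot.grab_frame('scene'); save(cv2.resize(im[130:384,0:300],None,fx=2.3,fy=2.3),'s14.png')
im=bot.grab_frame('top'); save(cv2.resize(im[60:260,300:512],None,fx=2.9,fy=2.9),'t14.png')
"; python3 o.py
```

```text
clk 25.8 q [ 0.79  0.49 -0.91  2.36  1.81  0.58 -0.47] tcp [ 0.515  -0.1513  0.131 ] tcp box [-0.0997 -0.0095  0.131 ]
board mid world [ 0.5331 -0.1593  0.1699] box [-0.08   -0.0101  0.1699] yaw rel -0.031 pitch(nose up) -0.003 roll 0.0 F [ 0.2  0.7 -0.5] w 0.0393
25.9 [ 0.795  0.488 -0.908  2.364  1.805  0.579 -0.474] [ 0.5148 -0.1524  0.1309] [3.1247 0.5723 2.7071] [ 0.2   0.37 -0.66] 0.039
yaw 2.707 tilt along toolx-heading -0.5723 sideways -0.0201
```

View pics/s14.png

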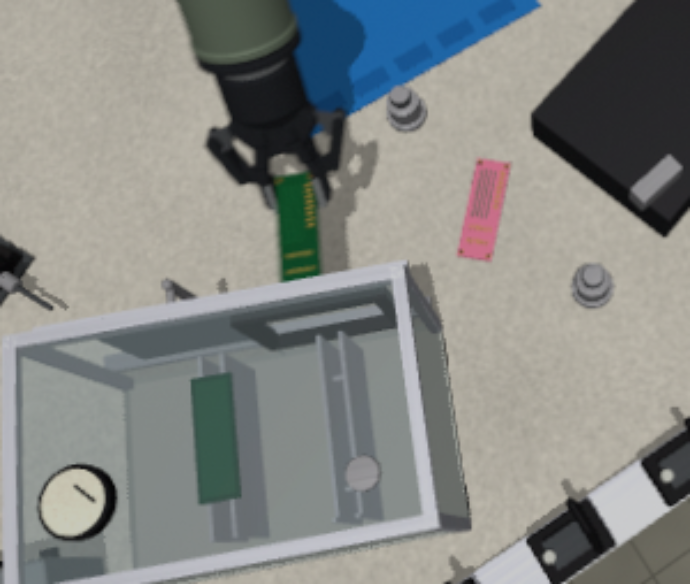

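View pics/t14.png

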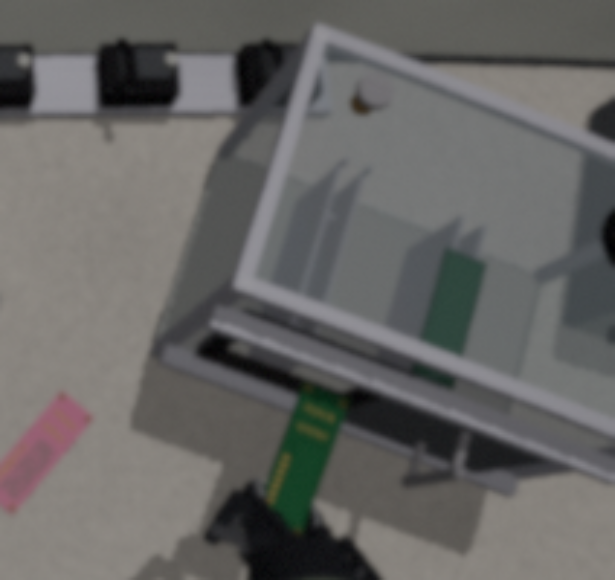

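```bash
cat > ov.py <<'E'
from bd import *
import sys
def overlay(cam,name,crop,k,withboard=True):
    im=np.ascontiguousarray(bot.grab_frame(cam)).copy(); ci=bot.camera_info(cam)
    x0,y0,x1,y1=crop; big=cv2.resize(im[y0:y1,x0:x1],None,fx=k,fy=k,interpolation=cv2.INTER_CUBIC)
    def pl(P,col,cl=False):
        q=((proj(ci,P)-[x0,y0]+.5)*k-.5).round().astype(int).reshape(-1,1,2); cv2.polylines(big,[q],cl,col,1)
    for y in (-.011,.011):
        for e in (-.002,.002): pl([frombox([.014,y+e,.12]),frombox([.190,y+e,.12])],(255,255,0))
    for x in (-.004,.010): pl([frombox([x,a,b]) for a,b in((-.06,.082),(.06,.082),(.06,.19),(-.06,.19))],(255,0,255),True)
    pl([frombox([a,b,.266]) for a,b in((0,.1),(0,-.25),(.22,-.25),(.22,.1))],(0,255,255),True)
    if withboard:
        s=bot.observe(); p,R=board(s); pl([p+R@[a,b,.0015] for a,b in((.06,.02),(.06,-.02),(-.06,-.02),(-.06,.02))],(255,0,0),True)
    save(big,name)
E
python3 - <<'E'
from ov import *
overlay('scene','s15.png',(0,200,230,384),3.2)
overlay('top','t15.png',(340,60,512,260),3.0)
E
```

```text
(no output)
```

View pics/s15.png

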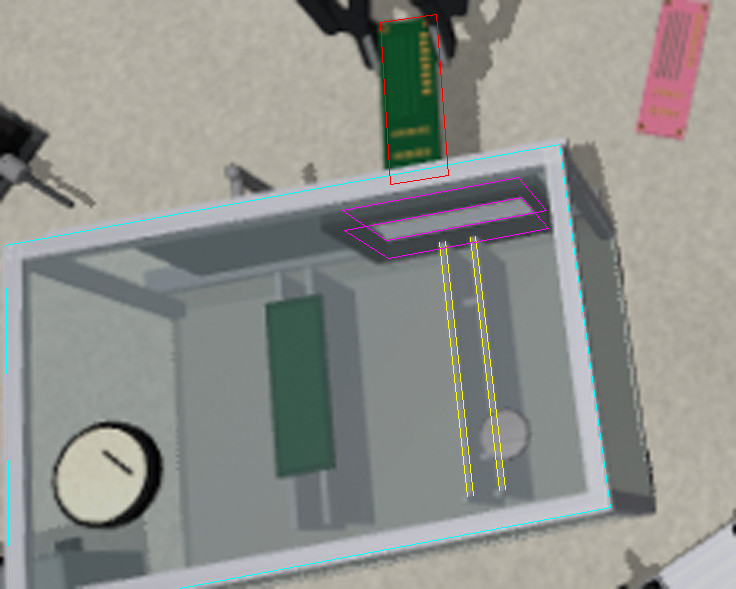

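View pics/t15.png

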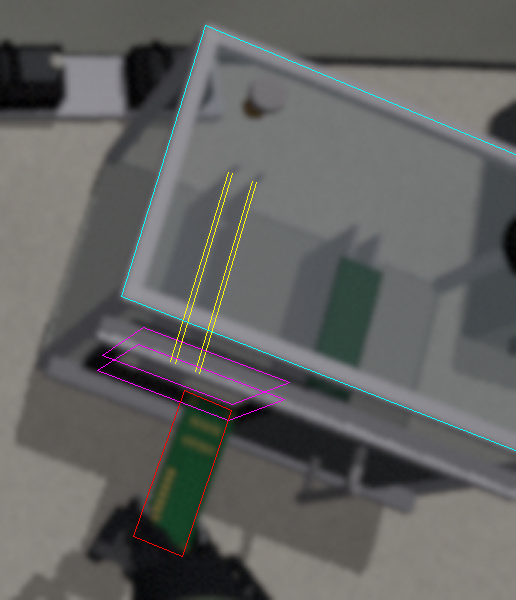

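The overlay shows box, rim and rails predicted within 2–3 mm, and the board's outline matches to about 3 mm. I'll centre it, lower it, then insert.

Emit:
drive_tool(
  series=[
    [0,0.003,0.007,-0.01,0.015],
    [0,0.003,0.007,-0.012,0.015],
    [0,0,0,-0.012,0],
    [0,0,0,-0.003,0],
  ],
)

```text
clock: 26.4
position: [0.5237, -0.1323, 0.0936]
tool_rot: [3.121, 0.574, 2.744]
force: [0.8, 0.8, -0.4]
grip_width: 0.0389
```

Run:
```python
from ov import *
report()
overlay('scene','s16.png',(60,200,210,320),5)
```

```text
clk 26.4 q [ 0.75  0.61 -0.92  2.38  1.95  0.69 -0.59] tcp [ 0.5237 -0.1323  0.0936] tcp box [-0.0988  0.0114  0.0936]
board mid world [ 0.5419 -0.1397  0.1326] box [-0.0792  0.0114  0.1326] yaw rel 0.006 pitch(nose up) -0.001 roll 0.002 F [ 0.8  0.8 -0.4] w 0.0389
```

View pics/s16.png

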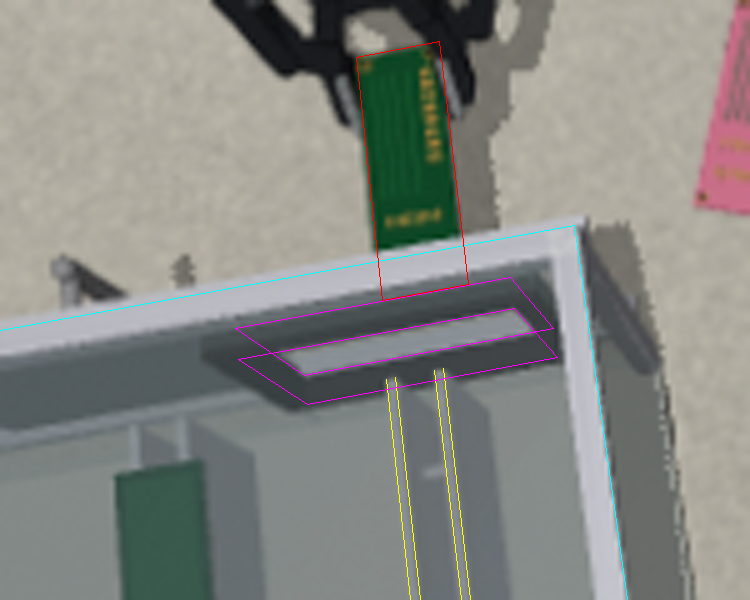

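Emit:
drive_tool(
  series=[
    [0,-0.003,-0.008,0,0],
    [0,0,0,0,0],
    [0,0.007,-0.003,0,0],
  ],
)

```text
clock: 26.75
position: [0.5276, -0.1435, 0.0945]
tool_rot: [3.122, 0.574, 2.745]
force: [-0.4, -0.9, 0.4]
grip_width: 0.0391
```

Run:
```python
from ov import *
report()
```

```text
clk 26.75 q [ 0.77  0.61 -0.91  2.37  1.96  0.66 -0.56] tcp [ 0.5276 -0.1435  0.0945] tcp box [-0.091   0.0025  0.0945]
board mid world [ 0.5458 -0.1508  0.1334] box [-0.0714  0.0026  0.1334] yaw rel 0.007 pitch(nose up) -0.001 roll 0.002 F [-0.4 -0.9  0.4] w 0.0391
```

Emit:
drive_tool(
  series=[
    [0,0.0139,-0.0056,0,0],
    [0,0.0139,-0.0056,0,0],
    [0,0.0139,-0.0056,0,0],
    [0,0.0139,-0.0056,0,0],
  ],
)

```text
clock: 27.15
position: [0.5869, -0.1688, 0.097]
tool_rot: [3.123, 0.578, 2.745]
force: [0.1, 0.4, 0.5]
grip_width: 0.0392
```

Run:
```python
from ov import *
report()
overlay('scene','s17.png',(60,200,210,320),5)
overlay('top','t17.png',(340,120,480,240),5)
```

```text
clk 27.15 q [ 0.75  0.64 -0.84  2.22  1.87  0.6  -0.4 ] tcp [ 0.5869 -0.1688  0.097 ] tcp box [-0.0265  0.0013  0.097 ]
board mid world [ 0.605  -0.1761  0.1361] box [-0.0071  0.0014  0.1361] yaw rel 0.006 pitch(nose up) 0.003 roll 0.001 F [0.1 0.4 0.5] w 0.0392
```

View pics/s17.png

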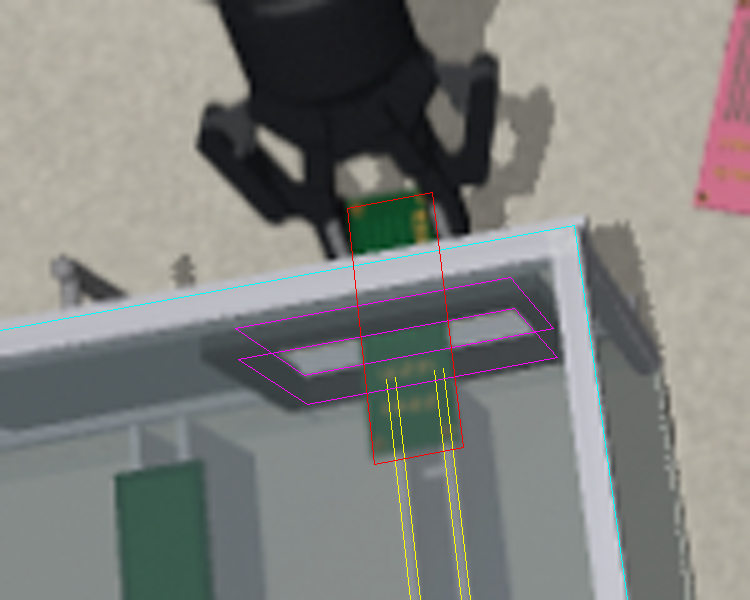

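View pics/t17.png

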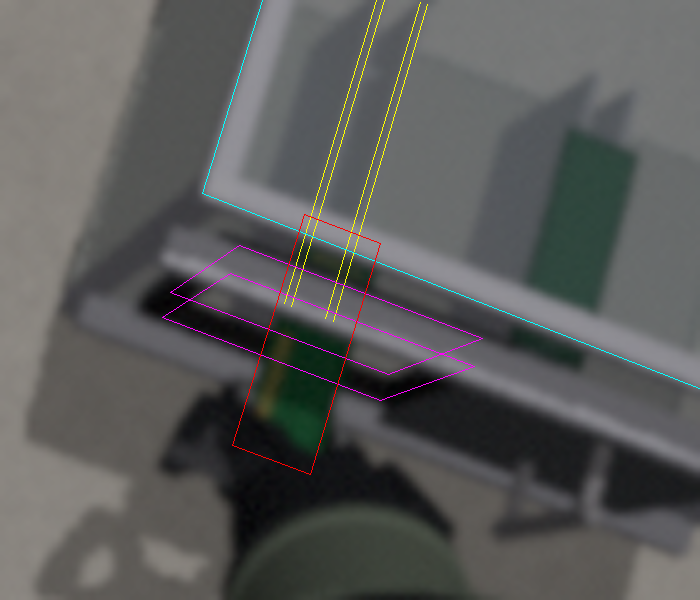

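Emit:
drive_tool(
  series=[
    [0,0.009,-0.004,-0.006,0],
    [0,0.009,-0.004,-0.003,0],
    [0,0.005,-0.002,-0.001,0],
  ],
)

```text
clock: 27.55
position: [0.6121, -0.1803, 0.0871]
tool_rot: [3.123, 0.58, 2.744]
force: [-0.5, -1.1, -0.7]
grip_width: 0.0391
```

Run:
```python
from ov import *
report()
```

```text
clk 27.55 q [ 0.73  0.69 -0.81  2.16  1.87  0.59 -0.36] tcp [ 0.6121 -0.1803  0.0871] tcp box [0.0012 0.0001 0.0871]
board mid world [ 0.6302 -0.1875  0.1262] box [0.0206 0.0002 0.1262] yaw rel 0.005 pitch(nose up) 0.005 roll 0.001 F [-0.5 -1.1 -0.7] w 0.0391
```

Emit:
drive_tool(
  series=[
    [0,0.004,-0.0016,-0.002,0],
    [0,0.003,-0.0012,-0.0005,0],
  ],
)

```text
clock: 27.75
position: [0.6199, -0.1833, 0.084]
tool_rot: [3.123, 0.579, 2.744]
force: [0.4, -0.2, 0.5]
grip_width: 0.0392
```

Run:
```python
from ov import *
report()
overlay('scene','s18.png',(60,200,210,320),5)
```

```text
clk 27.75 q [ 0.73  0.7  -0.8   2.14  1.87  0.59 -0.34] tcp [ 0.6199 -0.1833  0.084 ] tcp box [0.0095 0.0002 0.084 ]
board mid world [ 0.6379 -0.1906  0.1231] box [0.0289 0.0003 0.1231] yaw rel 0.005 pitch(nose up) 0.004 roll 0.001 F [ 0.4 -0.2  0.5] w 0.0392
```

View pics/s18.png

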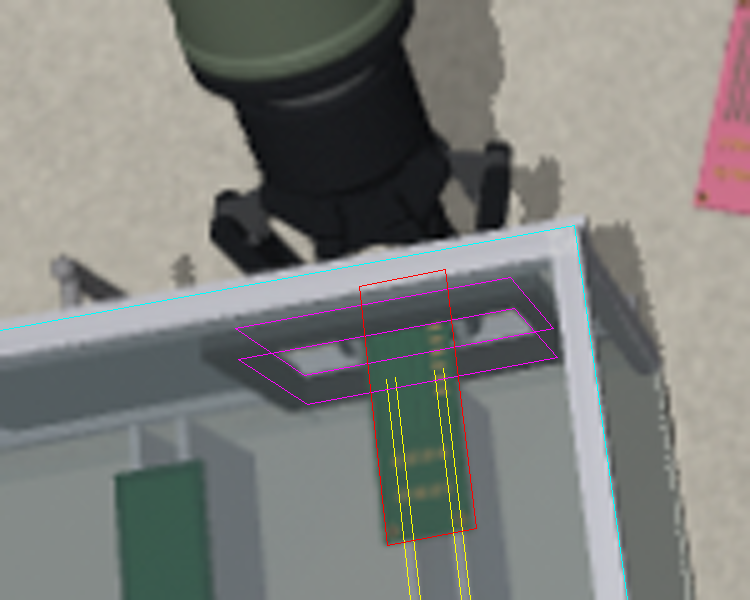

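The board is through the port and over the rails. The overlay agrees, and the fingertips at (350,345) and (475,325) are well inside the opening. Lowering.

Emit:
drive_tool(
  series=[
    [0,0,0,-0.001,0],
    [0,0,0,-0.001,0],
  ],
)

```text
clock: 28.0
position: [0.6202, -0.1834, 0.0821]
tool_rot: [3.123, 0.58, 2.744]
force: [0.5, -0.7, 2.3]
grip_width: 0.0391
```

Emit:
drive_tool(
  series=[
    [0,0,0,-0.001,0],
    [0,0,0,-0.0005,0],
  ],
)

```text
clock: 28.2
position: [0.6204, -0.1834, 0.0812]
tool_rot: [3.123, 0.581, 2.744]
force: [-2.3, -0.1, 6.9]
grip_width: 0.0392
```

Run:
```python
from ov import *
report()
```

```text
clk 28.2 q [ 0.73  0.71 -0.8   2.14  1.88  0.6  -0.35] tcp [ 0.6204 -0.1834  0.0812] tcp box [0.01   0.0004 0.0812]
board mid world [ 0.6384 -0.1906  0.1203] box [0.0294 0.0005 0.1203] yaw rel 0.005 pitch(nose up) 0.006 roll 0.0 F [-2.3 -0.1  6.9] w 0.0392
```

Contact with the rails at 7 N. Releasing to a limited opening so the fingers stay clear of the rim.

Emit:
drive_tool(
  series=[
    [0,0,0,0.0005,0],
    [60,0,0,0,0],
    [60,0,0,0,0],
    [60,0,0,0,0],
  ],
)

```text
clock: 28.6
position: [0.6201, -0.1833, 0.0818]
tool_rot: [3.123, 0.581, 2.744]
force: [-0.0, -0.2, 0.3]
grip_width: 0.0513
```

Run:
```python
from ov import *
report()
overlay('scene','s19.png',(60,200,210,320),5,False)
```

```text
clk 28.6 q [ 0.73  0.71 -0.8   2.14  1.88  0.59 -0.35] tcp [ 0.6201 -0.1833  0.0818] tcp box [0.0097 0.0004 0.0818]
board mid world [ 0.6381 -0.1905  0.121 ] box [0.0291 0.0005 0.121 ] yaw rel 0.005 pitch(nose up) 0.006 roll 0.0 F [-0.  -0.2  0.3] w 0.0513
```

View pics/s19.png

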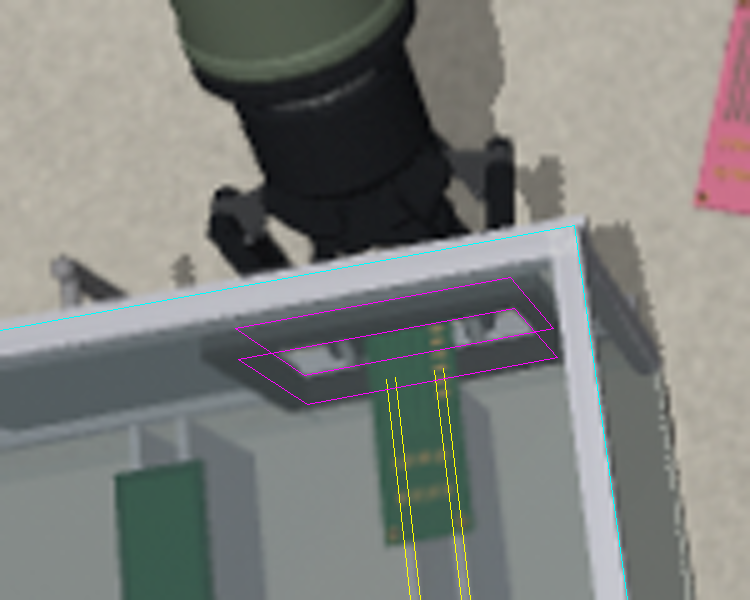

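Emit:
drive_tool(
  series=[
    [60,-0.009,0.0037,0,0],
    [60,-0.014,0.0056,0,0],
    [60,-0.014,0.0056,0,0],
    [60,-0.014,0.0056,0,0],
    [60,-0.013,0.005,0,0],
    [0,0,0,0.005,0],
    [0,0,0,0.003,0],
    [0,0,0,0,0],
  ],
)

```text
clock: 29.45
position: [0.5506, -0.1555, 0.0902]
tool_rot: [3.123, 0.581, 2.745]
force: [-0.1, -0.0, 0.5]
grip_width: 0.0081
```

Run:
```python
from ov import *
report()
overlay('scene','s20.png',(60,180,210,300),5,False)
im=bot.grab_frame('top'); save(cv2.resize(im[120:260,340:480],None,fx=4,fy=4),'t20.png')
```

```text
clk 29.45 q [ 0.77  0.64 -0.88  2.31  1.96  0.65 -0.52] tcp [ 0.5506 -0.1555  0.0902] tcp box [-0.0652  0.      0.0902]
board mid world [ 0.5686 -0.1627  0.1293] box [-4.580e-02  1.000e-04  1.293e-01] yaw rel 0.006 pitch(nose up) 0.006 roll 0.001 F [-0.1 -0.   0.5] w 0.0081
```

View pics/s20.png

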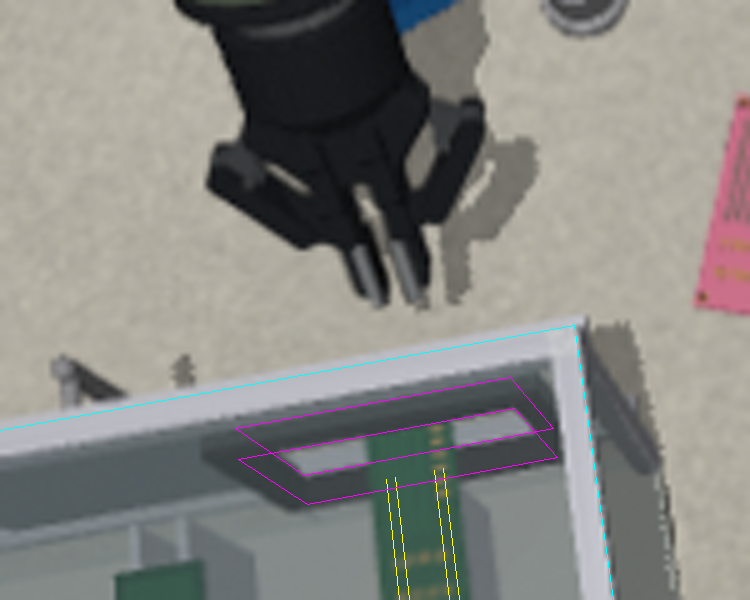

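View pics/t20.png

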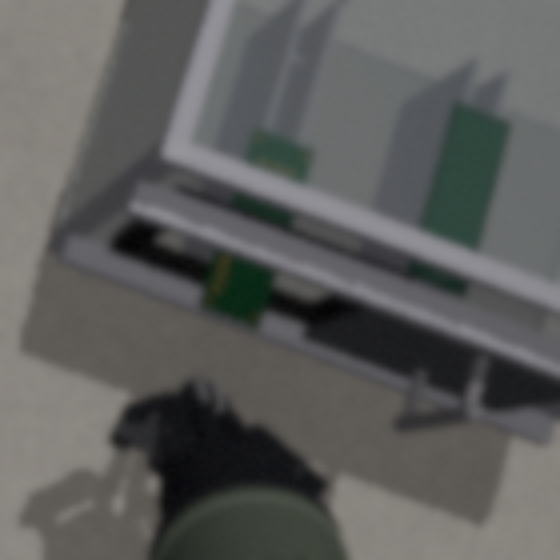

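The board lies flat on the rails with its near end still about 30 mm outside. I'll push it the rest of the way with the shut fingertips, slowly at first.

Emit:
drive_tool(
  series=[
    [0,0.0093,-0.0038,0.001,0],
    [0,0.0093,-0.0038,0.001,0],
    [0,0.0093,-0.0038,0,0],
    [0,0.0047,-0.0019,0,0],
    [0,0.0047,-0.0019,0,0],
  ],
)

```text
clock: 30.05
position: [0.5922, -0.1726, 0.092]
tool_rot: [3.122, 0.581, 2.744]
force: [-0.1, 0.1, 0.0]
grip_width: -0.0001
```

Run:
```python
from ov import *
report()
overlay('scene','s21.png',(60,200,210,320),5,False)
```

```text
clk 30.05 q [ 0.75  0.66 -0.83  2.21  1.89  0.6  -0.4 ] tcp [ 0.5922 -0.1726  0.092 ] tcp box [-0.0202 -0.0002  0.092 ]
board mid world [ 0.6101 -0.1798  0.1311] box [-9.000e-04 -1.000e-04  1.311e-01] yaw rel 0.006 pitch(nose up) 0.006 roll 0.001 F [-0.1  0.1  0. ] w -0.0001
```

View pics/s21.png

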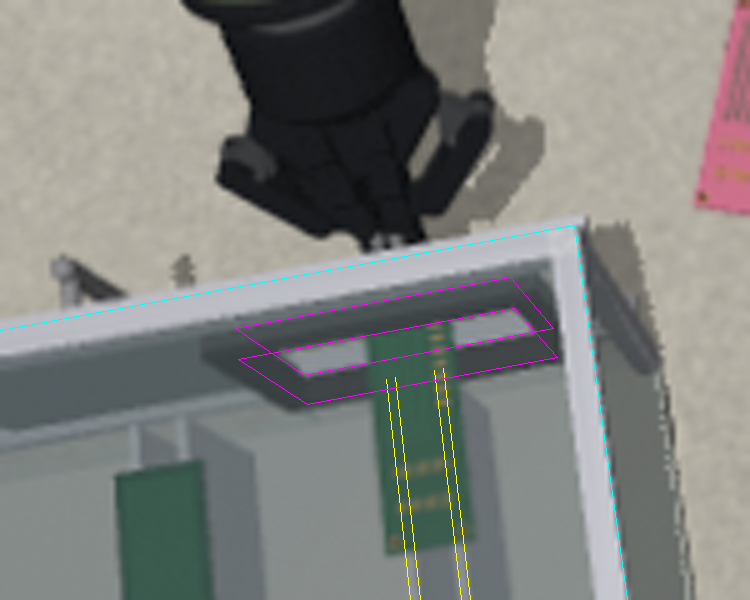

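Contact is made; the board's front went from row 542 to 550. A brisk final stroke will let it slide the last millimetres, then I'll back off.

Emit:
drive_tool(
  series=[
    [0,0.0223,-0.009,0,0],
    [0,-0.01,0.004,0,0],
    [0,-0.01,0.004,0,0],
  ],
)

```text
clock: 30.4
position: [0.5959, -0.174, 0.0918]
tool_rot: [3.122, 0.582, 2.743]
force: [-1.0, -0.4, 0.5]
grip_width: -0.0002
```

Run:
```python
from ov import *
report()
overlay('scene','s22.png',(60,200,210,320),5,False)
```

```text
clk 30.4 q [ 0.74  0.66 -0.83  2.2   1.89  0.6  -0.39] tcp [ 0.5959 -0.174   0.0918] tcp box [-0.0162 -0.0001  0.0918]
board mid world [ 0.6139 -0.1812  0.1309] box [ 0.0031 -0.      0.1309] yaw rel 0.005 pitch(nose up) 0.006 roll 0.002 F [-1.  -0.4  0.5] w -0.0002
```

View pics/s22.png

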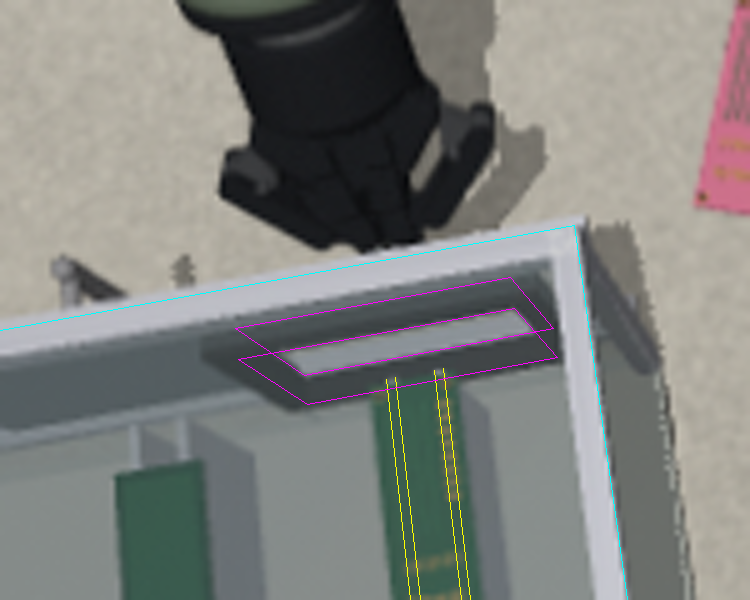

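It slid in with the near end around the rails' front. Measuring its pose now.

Run:
```python
from ov import *
im=bot.grab_frame('scene'); save(cv2.resize(im[260:370,100:200],None,fx=6,fy=5.4),'x.png'); save(cv2.resize(im[260:370,100:210],None,fx=5.4,fy=5.4,interpolation=cv2.INTER_CUBIC),'s23.png')
ci=bot.camera_info('scene')
for m in bot.masks_of('scene','board_mid'): print(m['conf'],m['point'],tobox(onz(ci,[m['point']],.123)[0]))
```

```text
0.86 [209.3, 220.9] [-0.08268579  0.17107982  0.123     ]
0.67 [343.4, 245.4] [0.03706452 0.4700624  0.123     ]
0.55 [328.4, 109.2] [-0.32828441  0.52866734  0.123     ]
```

View pics/s23.png

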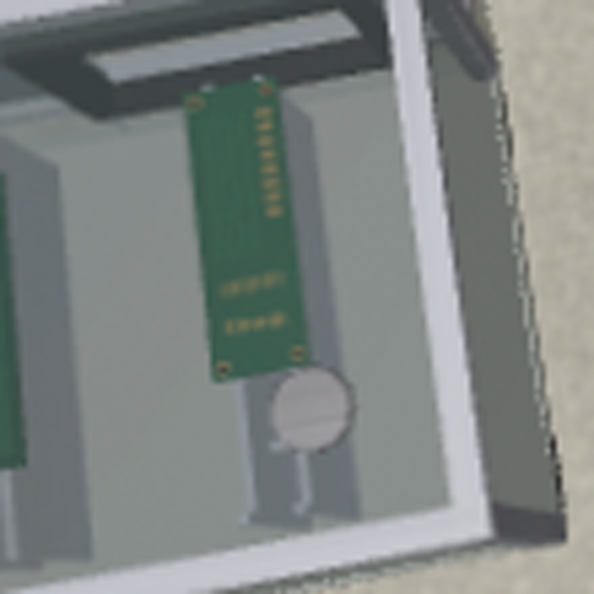

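Run:
```python
from ov import *
ci=bot.camera_info('scene'); px=np.array([(185,95),(275,77),(212,382),(308,365)])/5.4+np.array([100,260])
b=[[-.06,-.02,.123],[-.06,.02,.123],[.06,-.02,.123],[.06,.02,.123]]
x,r=fit([(ci,b,px)],[.69,-.21,-.385]); print(x,r.tolist(),'box',tobox([x[0],x[1],.12]),'yawrel',x[2]-BY)
```

```text
[ 0.68345047 -0.20934442 -0.39148053] [[-0.4, -0.2], [0.3, -0.0], [-0.1, 0.2], [0.2, 0.0]] box [7.81675524e-02 1.30713056e-05 1.20000000e-01] yawrel -0.006480528747428604
```

The board middle is 78 mm behind the wall, y is about 0 and yaw −0.006 rad, all within limits. Now locating the hatch handle.

Run:
```python
from ov import *
im=bot.grab_frame('scene'); save(cv2.resize(im[225:285,40:120],None,fx=9,fy=9,interpolation=cv2.INTER_CUBIC),'s24.png')
ci=bot.camera_info('scene')
for y in (-.135,-.145,-.155,-.165): print(y,[(((proj(ci,[frombox([-.047,y,z])])[0]-[40,225])*9).round(0)).tolist() for z in (.181,.136,.091)])
im=bot.grab_frame('top'); save(cv2.resize(im[180:240,420:500],None,fx=9,fy=9,interpolation=cv2.INTER_CUBIC),'t24.png')
ci=bot.camera_info('top')
for y in (-.135,-.145,-.155,-.165): print(y,[(((proj(ci,[frombox([-.047,y,z])])[0]-[420,180])*9).round(0)).tolist() for z in (.181,.136,.091)])
```

```text
-0.135 [[294.0, 254.0], [360.0, 295.0], [420.0, 333.0]]
-0.145 [[254.0, 261.0], [321.0, 302.0], [383.0, 340.0]]
-0.155 [[213.0, 269.0], [282.0, 309.0], [346.0, 347.0]]
-0.165 [[173.0, 276.0], [243.0, 317.0], [308.0, 354.0]]
-0.135 [[334.0, 380.0], [250.0, 394.0], [174.0, 407.0]]
-0.145 [[369.0, 393.0], [284.0, 407.0], [206.0, 419.0]]
-0.155 [[404.0, 407.0], [317.0, 420.0], [238.0, 431.0]]
-0.165 [[438.0, 420.0], [351.0, 432.0], [270.0, 444.0]]
```

View pics/s24.png

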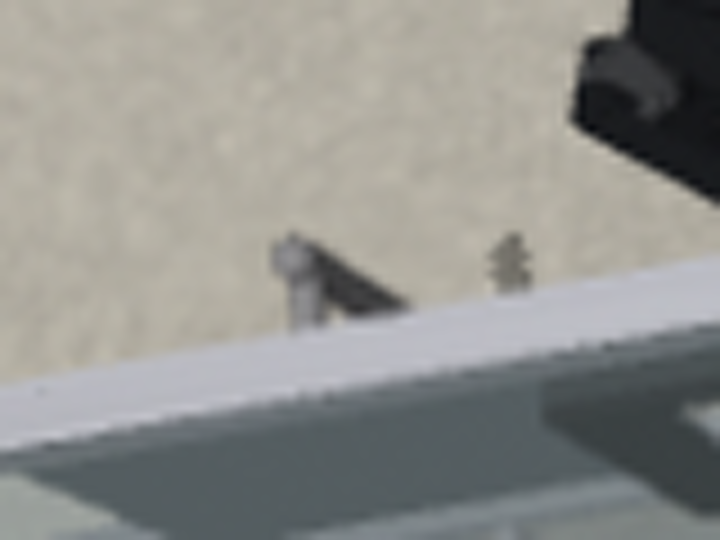

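View pics/t24.png

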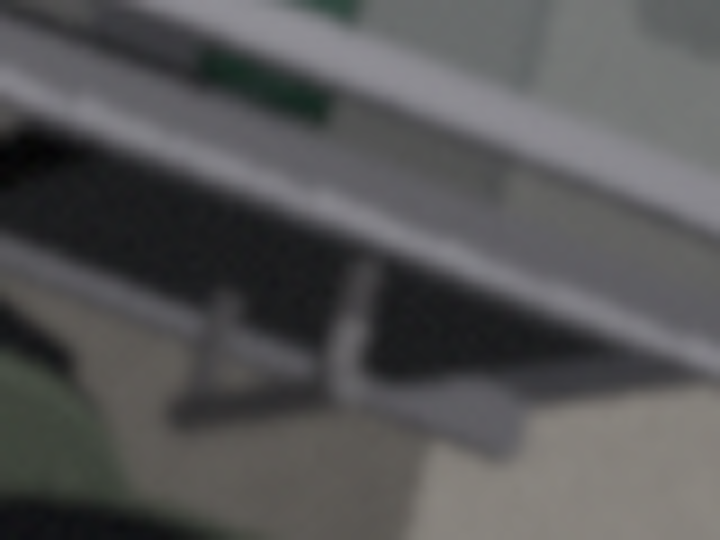

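The handle is at y ≈ −0.137 (px 293,252 in the crop), x = −0.047. I'll retreat, go round to its right side, and push it left.

Emit:
drive_tool(
  series=[
    [0,-0.013,0.0053,0,0],
    [0,-0.013,0.0053,0.008,0],
    [0,-0.013,0.0053,0.01,0],
    [0,-0.013,0.0053,0.012,0],
    [0,-0.012,0.005,0.012,0],
  ],
)

```text
clock: 31.15
position: [0.5314, -0.1479, 0.1341]
tool_rot: [3.121, 0.581, 2.741]
force: [-0.6, -0.2, 0.1]
grip_width: 0.0002
```

Run:
```python
from ov import *
report()
s=bot.observe(); 
for y in(-.18,): t=frombox([-.085,y,.135]); print(t,t-s['position'])
ci=bot.camera_info('scene'); print(onz(ci,[[10,248],[25,255]],.03))
```

```text
clk 31.15 q [ 0.78  0.49 -0.89  2.34  1.81  0.56 -0.44] tcp [ 0.5314 -0.1479  0.1341] tcp box [-0.0858 -0.0002  0.1341]
board mid world [ 0.5494 -0.1552  0.1732] box [-0.0664 -0.0002  0.1732] yaw rel 0.003 pitch(nose up) 0.005 roll 0.003 F [-0.6 -0.2  0.1] w 0.0002
[ 0.46462149 -0.31490119  0.135     ] [-0.06682092 -0.16696641  0.00094201]
[[ 0.35117731 -0.45367376  0.03      ]
 [ 0.38987435 -0.42724614  0.03      ]]
```

Emit:
drive_tool(
  series=[
    [0,-0.0075,-0.0186,0,0],
    [0,-0.0075,-0.0186,0,0],
    [0,-0.0075,-0.0186,0,0],
    [0,-0.0075,-0.0186,0,0],
    [0,-0.0075,-0.0186,0,0],
    [0,-0.0075,-0.0186,0,0],
    [0,-0.0075,-0.0186,0,0],
    [0,-0.0075,-0.0186,0,0],
    [0,-0.0075,-0.018,0,0],
  ],
)

```text
clock: 32.05
position: [0.4631, -0.3187, 0.1381]
tool_rot: [3.123, 0.587, 2.749]
force: [0.2, 0.1, -0.0]
grip_width: -0.0003
```

Run:
```python
from ov import *
report()
im=bot.grab_frame('scene'); save(cv2.resize(im[150:290,0:140],None,fx=5,fy=4.2),'s25.png')
im=bot.grab_frame('top'); save(cv2.resize(im[150:330,360:512],None,fx=3.3,fy=3.3),'t25.png')
```

```text
clk 32.05 q [ 1.19  0.47 -0.76  2.3   2.06  0.22 -0.25] tcp [ 0.4631 -0.3187  0.1381] tcp box [-0.085  -0.1841  0.1381]
board mid world [ 0.4809 -0.3257  0.1773] box [-0.0659 -0.1839  0.1773] yaw rel 0.01 pitch(nose up) 0.012 roll 0.001 F [ 0.2  0.1 -0. ] w -0.0003
```

View pics/s25.png

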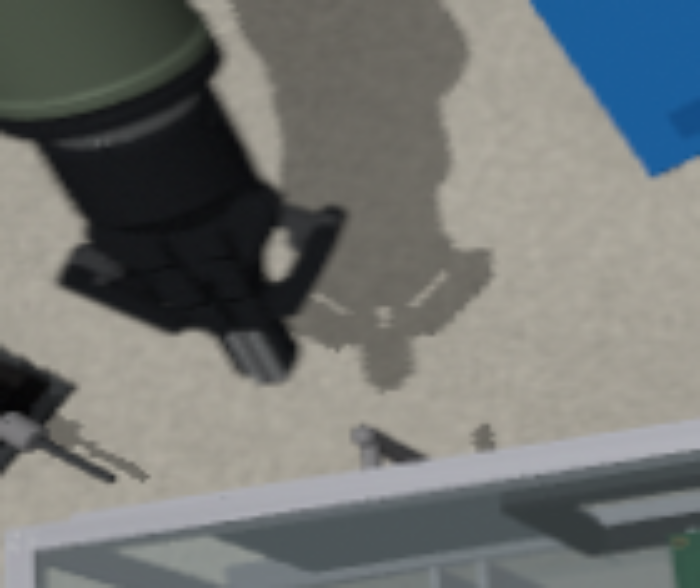

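View pics/t25.png

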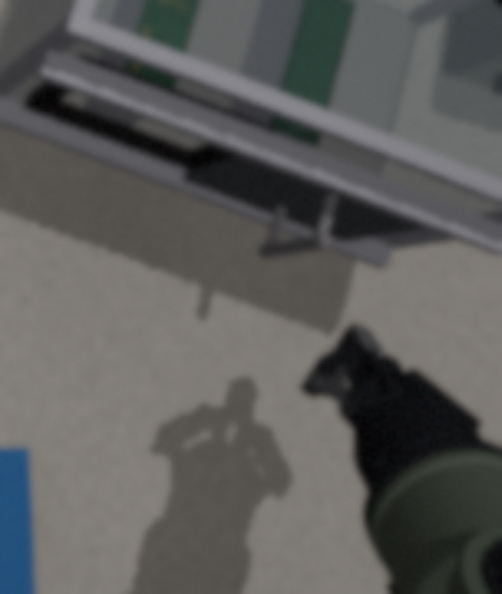

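Emit:
drive_tool(
  series=[
    [0,0.0136,-0.0055,0,0],
    [0,0.0136,-0.0055,0,0],
    [0,0.0125,-0.005,0,0],
  ],
)

```text
clock: 32.45
position: [0.502, -0.3366, 0.1379]
tool_rot: [3.123, 0.586, 2.744]
force: [1.2, -0.0, -0.1]
grip_width: -0.0001
```

Run:
```python
from ov import *
report()
im=bot.grab_frame('scene'); save(cv2.resize(im[170:290,10:130],None,fx=5,fy=5),'s26.png')
```

```text
clk 32.45 q [ 1.07  0.49 -0.65  2.21  1.91  0.19 -0.12] tcp [ 0.502  -0.3366  0.1379] tcp box [-0.0422 -0.1861  0.1379]
board mid world [ 0.5198 -0.3437  0.1771] box [-0.023  -0.186   0.1771] yaw rel 0.004 pitch(nose up) 0.011 roll 0.0 F [ 1.2 -0.  -0.1] w -0.0001
```

View pics/s26.png

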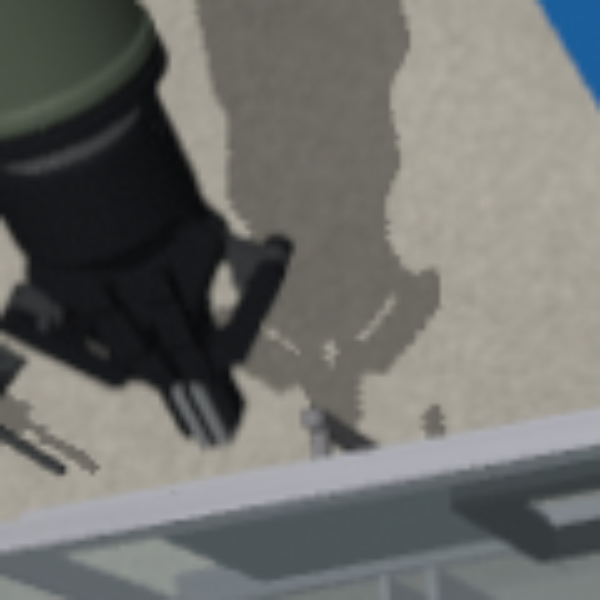

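Emit:
drive_tool(
  series=[
    [0,0.0045,0.0111,0,0],
    [0,0.0045,0.0111,0,0],
    [0,0.0045,0.0111,0,0],
    [0,0.0045,0.0111,0,0],
    [0,0.0045,0.0111,0,0],
  ],
)

```text
clock: 33.0
position: [0.527, -0.2763, 0.1383]
tool_rot: [3.124, 0.587, 2.744]
force: [-2.2, -1.2, 0.3]
grip_width: -0.0001
```

Run:
```python
from ov import *
report()
im=bot.grab_frame('scene'); save(cv2.resize(im[170:290,30:150],None,fx=5,fy=5),'s27.png')
```

```text
clk 33.0 q [ 0.98  0.49 -0.73  2.24  1.88  0.31 -0.21] tcp [ 0.527  -0.2763  0.1383] tcp box [-0.0416 -0.1208  0.1383]
board mid world [ 0.5448 -0.2834  0.1775] box [-0.0225 -0.1207  0.1775] yaw rel 0.005 pitch(nose up) 0.012 roll 0.0 F [-2.2 -1.2  0.3] w -0.0001
```

View pics/s27.png

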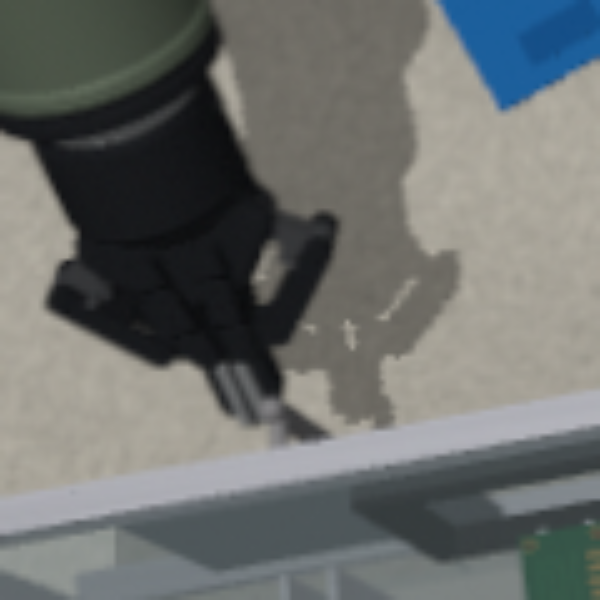

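Contact is made and the hatch is moving; its edge appears in the port at (455,510). Continuing.

Emit:
drive_tool(
  series=[
    [0,0.0044,0.0111,0,0],
    [0,0.0044,0.0111,0,0],
    [0,0.0044,0.0111,0,0],
    [0,0.0044,0.0111,0,0],
    [0,0.0044,0.0111,0,0],
    [0,0.0044,0.0111,0,0],
    [0,0.0044,0.0111,0,0],
  ],
)

```text
clock: 33.75
position: [0.5606, -0.1911, 0.1384]
tool_rot: [3.123, 0.587, 2.745]
force: [0.3, -1.4, -1.5]
grip_width: 0.0002
```

Run:
```python
from ov import *
report()
im=bot.grab_frame('scene'); save(cv2.resize(im[190:310,70:210],None,fx=5,fy=5),'s28.png')
```

```text
clk 33.75 q [ 0.8   0.51 -0.8   2.25  1.79  0.47 -0.31] tcp [ 0.5606 -0.1911  0.1384] tcp box [-0.0425 -0.0292  0.1384]
board mid world [ 0.5784 -0.1982  0.1776] box [-0.0234 -0.0291  0.1776] yaw rel 0.006 pitch(nose up) 0.012 roll 0.0 F [ 0.3 -1.4 -1.5] w 0.0002
```

View pics/s28.png

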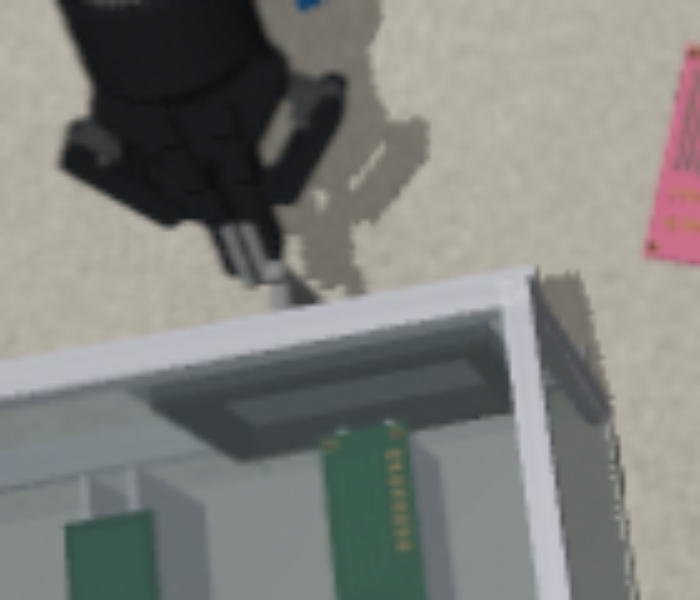

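Emit:
drive_tool(
  series=[
    [0,0.0026,0.0065,0,0],
    [0,0.0019,0.0046,0,0],
    [0,0.0011,0.0028,0,0],
  ],
)

```text
clock: 34.1
position: [0.5676, -0.1737, 0.1386]
tool_rot: [3.122, 0.588, 2.747]
force: [-4.6, -9.5, 1.1]
grip_width: -0.0
```

Run:
```python
from ov import *
report()
im=bot.grab_frame('scene'); save(cv2.resize(im[220:270,110:180],None,fx=9,fy=9,interpolation=cv2.INTER_CUBIC),'s29.png')
ci=bot.camera_info('scene')
for y in (-.02,-.01,0): print(y,[(((proj(ci,[frombox([-.047,y,z])])[0]-[110,220])*9).round(0)).tolist() for z in (.181,.136)])
```

```text
clk 34.1 q [ 0.77  0.51 -0.81  2.25  1.77  0.5  -0.32] tcp [ 0.5676 -0.1737  0.1386] tcp box [-0.0426 -0.0104  0.1386]
board mid world [ 0.5854 -0.1807  0.1778] box [-0.0234 -0.0103  0.1778] yaw rel 0.008 pitch(nose up) 0.012 roll 0.001 F [-4.6 -9.5  1.1] w -0.0
-0.02 [[129.0, 214.0], [176.0, 258.0]]
-0.01 [[169.0, 207.0], [214.0, 251.0]]
0 [[209.0, 199.0], [253.0, 244.0]]
```

View pics/s29.png

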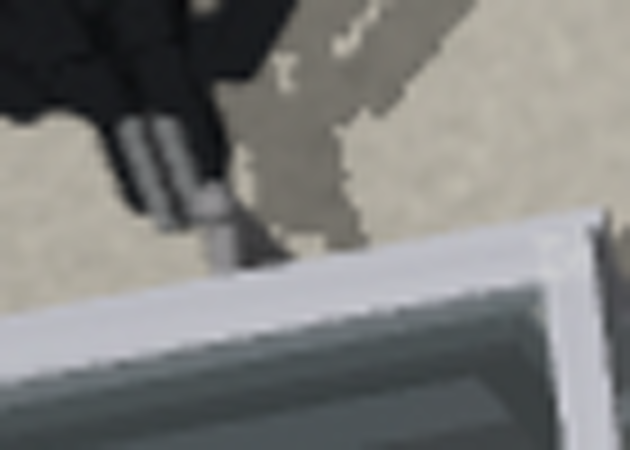

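The force rose to 10 N against the stop, and the handle top at (213,198) matches y = 0 (predicted 209,199). I'll give it one gentle press more, then retreat.

Emit:
drive_tool(
  series=[
    [0,0.0004,0.001,0,0],
    [0,-0.002,-0.005,0,0],
    [0,-0.006,-0.006,0,0],
    [0,-0.015,0.004,0.005,0],
    [0,-0.02,0.008,0.02,0],
    [0,-0.015,0.006,0.03,0],
    [0,0,0,0.03,0],
    [0,0,0,0,0],
    [0,0,0,0,0],
  ],
)

```text
clock: 35.05
position: [0.5041, -0.1703, 0.215]
tool_rot: [3.126, 0.585, 2.742]
force: [-0.0, 0.3, -0.3]
grip_width: 0.0002
```

Run:
```python
from ov import *
report()
im=bot.grab_frame('scene'); save(im,'s30.png')
ci=bot.camera_info('scene')
save(cv2.resize(im[220:370,80:230],None,fx=4,fy=4,interpolation=cv2.INTER_CUBIC),'s30c.png')
print((proj(ci,[frombox([-.047,0,.181])])-[80,220])*4)
im=bot.grab_frame('top'); save(cv2.resize(im,None,fx=1.5,fy=1.5),'t30.png')
```

```text
clk 35.05 q [ 0.85  0.22 -0.8   2.31  1.3   0.32  0.08] tcp [ 0.5041 -0.1703  0.215 ] tcp box [-0.1028 -0.0311  0.215 ]
board mid world [ 0.5219 -0.1773  0.2542] box [-0.0836 -0.031   0.2542] yaw rel 0.002 pitch(nose up) 0.01 roll -0.002 F [-0.   0.3 -0.3] w 0.0002
[[213.02026904  88.55481081]]
```

View pics/s30.png

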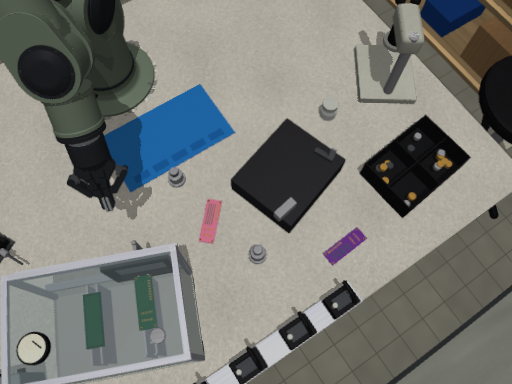

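View pics/s30c.png

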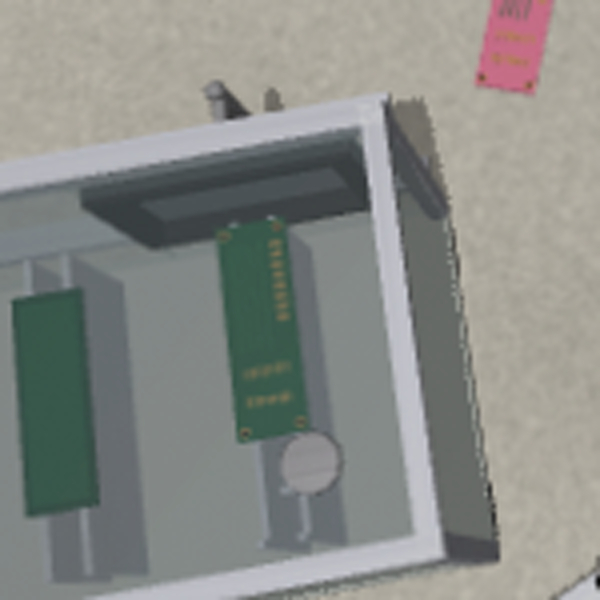

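View pics/t30.png

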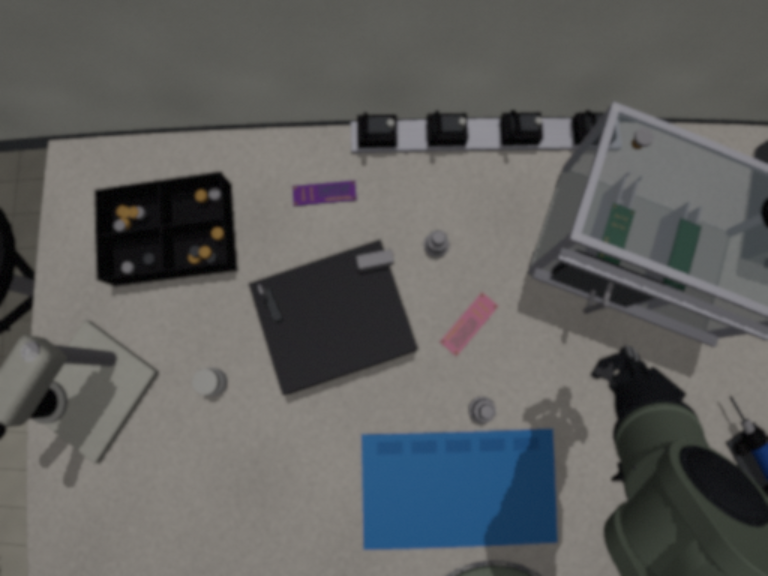

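The handle top is at (213,89), exactly the shut prediction (213,88.6). The board lies straight on both rails, the bystanders are where they started, and the arm is clear. Handing in.

```bash
python3 -c "
from h import *
print(bot.job_done())"
```

```text
the job is handed in; nothing more can be done
None
```

The job is handed in at about 35 s of the 72 s allowed. My checks passed, but no verdict was reported.

**What I did**
- I slid the board about 45 mm out over the granite's near edge and pinched it there. I carried it through the port and released it on the two rails.
- I then pushed it fully in with the shut fingertips and slid the hatch to its stop.
- The last few millimetres of the push relied on a brisk stroke that let the board slide on its own.
- A vertical gripper body cannot enter the port. So I hooked the fingertips on the granite's fixed far face and pulled at about 40 N, tilting the tool about 33° outward before gripping.

**Last checks**
- **Board:** its middle is about 78 mm behind the wall's outer face, about 0 mm off the rails' centre line, with yaw −0.006 rad. It looked flat and unchanged after the hatch closed.
- **Hatch:** it met its stop at about 10 N, and the handle sits where the shut position predicts.
- **Bystanders:** by eye, none of them moved in the last pictures.
- **Arm:** it is clear of everything and the force reads about zero. I saw no sign of contact with the rim, but there is no sensor for it.

**Disagreements**
- The shut fingertips actually end about 20 mm behind the reported tool centre point.
- Joint 4 ran very close to its limits: 0.168 rad against the stated 0.17 while I tried the reach limit, and 2.428 against 2.43 while gripping. I don't know whether the judge counts the first as passing its range.

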